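# Lid, load, lock and scan a carrier of part pots

### The job

Stand every pot upright in the plywood carrier, one to a bay in any bays, and press every lid down until it is fully home, all while the yellow frame is still open; then swing the frame closed until its bar rests fully down in the catch posts. After that, take the label reader, aim its window squarely at the middle of the bar-code label from about 80 mm away, hold it still there for a full second, and lay it flat back in the middle of its mat. Do not shift the paper cup or the bin of screws.

Things in the scene. Friction and masses are not known exactly. Their poses are not given: they have to be found in the camera images.
- carrier: Fixed plywood carrier, base 215 x 270 x 6 mm (x, y, z), origin at the centre of its underside. Four open square bays, centres at x, y = +-47 mm; each 89 mm square inside, floor 6 mm and walls' top 26 mm above the table. Blue hinge brackets stand at its +y edge, two blue catch posts at its -y edge (x = +-80, y = -122 mm, 94 mm tall with their prongs).
- frame (a joint): Angle (rad) of the yellow retaining frame. 0 = closed: level over the bays, front bar in the catch posts, its rods 4 mm above lids that are home (a proud lid blocks it). Opens upwards, to 2.1. Stiff: about 2 N at the front bar moves it; it stays where left. Two 10 mm rods, 244 mm long, at the carrier's x = +-46 mm, joined by the front bar, 12 mm thick, 180 mm long.
- frame_grip (a point): Middle of the frame's front bar (on the bar's axis). The bar runs along the carrier's x; 244 mm from the hinge axis. Free for 35 mm either side of this point.
- frame_hinge (a point): Fixed point at the middle of the frame's hinge axis, which runs along the carrier's x; in the carrier's frame at (0, 122, 85) mm. With the frame at angle q the middle of the front bar lies at y = 122 - 244 cos q, z = 85 + 244 sin q mm in the carrier's frame.
- mat: Fixed black rubber mat, 200 x 120 mm (x, y), 4 mm thick, the reader's parking place; origin at the centre of its underside.
- reader: Loose orange label reader, 160 x 50 x 30 mm (x, y, z), 0.22 kg, lying flat with z up; origin at the centre of its underside. It reads straight down through a red window in its underside, near the end at +x.
- reader_window (a point): Centre of the reader's red window: 55 mm along +x from the reader's origin, in the plane of its underside. The line of sight is the reader's -z.
- label: Bar-code label on a fixed sloping plywood card stand: paper 85 x 100 mm (x, y). Origin at the label's centre, on its face, about 62 mm above the table; its z axis is the outward normal, which leans 0.35 rad from vertical towards the label's -x side. The sloping board is 115 x 120 mm.
- cup: Loose paper cup, 80 mm across, 95 mm tall, a bystander; origin at the centre of its underside.
- bin: Loose navy open bin of screws, 120 x 170 x 55 mm, a bystander; origin at the centre of its underside.
- pot1: Loose clear round pot of felt pads, standing upright: 60 mm across, 65 mm tall to its rim, about 0.18 kg with its lid; origin at the centre of its underside, z up. Grip it on the wall; the lid is narrower. May be absent.
- lid1 (a joint): How far (m) the navy press-in lid of pot1 stands proud: 0 = fully home, 0.010 = at most (it cannot come off). A disc 52 mm across, 5 mm thick, on a white plug; its top is 70 mm above the pot's underside when home, plus this value when proud. It goes straight down under about 8 N on its middle and stays where left. Absent with its pot.
- pot2: Loose clear round pot of felt pads, standing upright: 60 mm across, 65 mm tall to its rim, about 0.18 kg with its lid; origin at the centre of its underside, z up. Grip it on the wall; the lid is narrower. May be absent.
- lid2 (a joint): How far (m) the navy press-in lid of pot2 stands proud: 0 = fully home, 0.010 = at most (it cannot come off). A disc 52 mm across, 5 mm thick, on a white plug; its top is 70 mm above the pot's underside when home, plus this value when proud. It goes straight down under about 8 N on its middle and stays where left. Absent with its pot.
- pot3: Loose clear round pot of felt pads, standing upright: 60 mm across, 65 mm tall to its rim, about 0.18 kg with its lid; origin at the centre of its underside, z up. Grip it on the wall; the lid is narrower. May be absent.
- lid3 (a joint): How far (m) the navy press-in lid of pot3 stands proud: 0 = fully home, 0.010 = at most (it cannot come off). A disc 52 mm across, 5 mm thick, on a white plug; its top is 70 mm above the pot's underside when home, plus this value when proud. It goes straight down under about 8 N on its middle and stays where left. Absent with its pot.
- pot4: Loose clear round pot of felt pads, standing upright: 60 mm across, 65 mm tall to its rim, about 0.18 kg with its lid; origin at the centre of its underside, z up. Grip it on the wall; the lid is narrower. May be absent.
- lid4 (a joint): How far (m) the navy press-in lid of pot4 stands proud: 0 = fully home, 0.010 = at most (it cannot come off). A disc 52 mm across, 5 mm thick, on a white plug; its top is 70 mm above the pot's underside when home, plus this value when proud. It goes straight down under about 8 N on its middle and stays where left. Absent with its pot.

How it is judged:
By the outcome, as a careful person would: the job done as asked, in the order asked, and still so for the second after the job is handed in, with the robot touching nothing.
Of pot1, pot2, pot3, pot4 only 3 to 4 are there at a start; the rules pass over those that are not, and their reading is None.
At some moment in a run one of pot1, pot2, pot3, pot4, reader may be knocked a few centimetres aside while the robot is not near it.
Once in a run the grip may slacken for a moment while it holds something.
It also fails if it takes over 210 s, if anything falls off the work surface, if the arm or the gripper's body presses on something with over 40 N, if the wrist force passes 120 N, or if a joint passes its speed limit or range.

### The arm

A 6-joint arm with a two-finger parallel gripper is mounted at the origin on the work surface. World frame = base frame: x ahead of the robot, y to its left, z up, the work surface at z = 0. Lengths are in m, angles in rad, forces in N, time in s.
With the tool pointing down it reaches from about 0.425 to 0.925 m from the base axis. Payload 12.5 kg.
Tool frame: the origin (TCP) lies at the very end of the fingers, on their centre line; the grasp point (between the pads) lies 19 mm behind it; z points along the fingers, y is the line along which they close (so a half turn about z gives the same grasp; the last joint's range is limited). The gripper opens to 85 mm and grips with 20 to 120 N. Pads are 22 mm wide; open, the fingers measure 114 mm over their backs; the gripper's body (76 mm by 85 mm) begins 54 mm behind the grasp point. The pads swing forward as they close: fully open they stand 13 mm farther back than shut.
Start: joints at [1.224, 0.491, 1.559, -0, 1.092, -0.106], TCP at [0.149, 0.607, 0.231] pointing down, gripper open.
Joint ranges: [-3.1, 3.1], [-0.84, 2.19], [0.05, 2.79], [-1.13, 4.28], [0.06, 2.93], [-2.69, 2.69]. Speed limits (rad/s): [2.22, 2.22, 2.79, 3.14, 3.14, 3.14].

### API

Orientations are given as a 3x3 rotation matrix whose columns are the frame's x, y, z axes.
In Python, from cell import arm gives the robot as it stands. The module is installed in compiled form; this text tells all that it offers.
- The arm moves only by the shell command python3 -m handwheel 'ROWS'. ROWS is JSON, a list that holds one entry, the list of rows, each a list of 7 numbers: the shift along the tool's x, y, z in units of 25 mm (1.0 is 25 mm), then the turn, a rotation vector about the tool's x, y, z in rad, then the finger opening in mm, from 0 to 85.4. In form: [[[tx, ty, tz, ax, ay, az, jaw], ...]]. A call has 1 to 8 rows; each row is the pose to reach, as a shift and turn from the pose commanded when the call began, along the tool's axes at that moment; what a row does not reach only later rows make up. A row lasts 1/10 s, in which the tool goes at most 50 mm and 8.59 degrees, less where a joint would pass 70% of its speed; a pose out of reach is approached as far as the arm can. A call with a gripper value outside its range is refused whole. The fingers move at their own pace and stop on an object; the grip force is fixed at half the most. Time passes only in rows, so rows that repeat a pose let the fingers close. It gives the time, the measured TCP pose, the force, the opening and the grip force at its end, in the units of the state.
- arm.get_obs(): the state, without advancing time (a new reading comes with each control period).
- arm.camera(name): name is "scene" or "top" or "wrist"; returns the picture (420x560x3 uint8, red, green, blue); there is no depth.
- arm.camera_model(name): a dict with "vfov" (degrees; the focal length in pixels is half the picture's height over the tangent of half this angle, whatever the lens; pixels are square), "cx", "cy" (the principal point, pixels), "world_to_cam" (4x4, takes a point from world to camera coordinates); the wrist camera has in their place "tool_from_camera" (4x4, takes a point from camera to tool coordinates, whose origin is the TCP and whose axes are the flange's). Camera axes: x right, y up, looking along -z (the intrinsics and any distortion apply to the point x, -y, -z); pixel columns grow to the right and rows downward; lengths in m; the calibration is good to about 2 mm. A picture is of the moment at which its call begins: read the wrist's pose just before it. camera_model takes no time and is no camera call.
- arm.sign_off(): hands the job in; it is judged then, once.
The state is a dict: "t": time; "qpos": joint angles; "qvel": joint speeds; "effort": joint torques, N m; "tcp_pos": TCP position; "ee_rot": TCP orientation; "contact_force": force on the tool from outside, world axes, zero at the start; "wrist_torque": the same for the moment, N m; "finger_gap": finger opening in m; "grip_force": force on a finger pad.
Only numpy, scipy, OpenCV 4.12 (cv2) and the standard library are available. Lean on these libraries where they do the work, as an engineer would, in place of code of your own. Each camera call takes 0.05 s, during which the arm holds its last target. There are 200 camera calls.

## Working session

There is one attempt and no reset: what is moved stays moved. The work goes in short steps, Python scripts to look and compute and a shell command to move; the robot and the scene stay as the last step left them, time stands still between calls to the robot, and variables do not carry over. Pictures are saved under pics/ and viewed, at most 14 in all, crops included, and the job is handed in when it is done.

```bash
mkdir -p pics; ls
python3 - <<'E'
from cell import arm
import cv2,numpy as np
o=arm.get_obs();print(o['t'],o['tcp_pos'],o['ee_rot'])
for n in('scene','top'):
    im=arm.camera(n);cv2.imwrite(f'pics/{n}0.png',cv2.resize(im[:,:,::-1],(800,600)))
    print(n,arm.camera_model(n))
print(arm.camera_model('wrist'))
E
```

```text
pics
0.0 [0.14895106 0.60676104 0.23072036] [[-9.71141255e-01  2.38504784e-01 -3.61788816e-04]
 [ 2.38505039e-01  9.71140675e-01 -1.06549644e-03]
 [ 9.72218361e-05 -1.12103601e-03 -9.99999367e-01]]
scene {'vfov': 51.91409901009381, 'cx': 278.29761994345205, 'cy': 209.6371681390172, 'world_to_cam': array([[ 0.71093724,  0.70323838, -0.00490191, -0.40891477],
       [-0.50458219,  0.5149367 ,  0.69299135,  0.26620508],
       [ 0.48986229, -0.49019994,  0.72092923, -1.32625067],
       [ 0.        ,  0.        ,  0.        ,  1.        ]])}
top {'vfov': 45.78205817652572, 'cx': 278.12799685156114, 'cy': 209.5739060614755, 'world_to_cam': array([[-0.02760943, -0.99944358, -0.01871492, -0.00316892],
       [ 0.9864934 , -0.0302661 ,  0.16098052, -0.59468327],
       [-0.16145737, -0.01401756,  0.98678013, -1.06964623],
       [ 0.        ,  0.        ,  0.        ,  1.        ]])}
{'vfov': 60.57024604647559, 'cx': 278.02604213093855, 'cy': 206.75052419069365, 'tool_from_camera': array([[-8.03672838e-04,  9.46035883e-01,  3.24060894e-01,
         8.39913720e-02],
       [ 9.99999393e-01,  1.00468934e-03, -4.53000721e-04,
        -1.45037501e-04],
       [-7.54135463e-04,  3.24060333e-01, -9.46036116e-01,
        -1.42694236e-01],
       [ 0.00000000e+00,  0.00000000e+00,  0.00000000e+00,
         1.00000000e+00]])}
```

View pics/scene0.png

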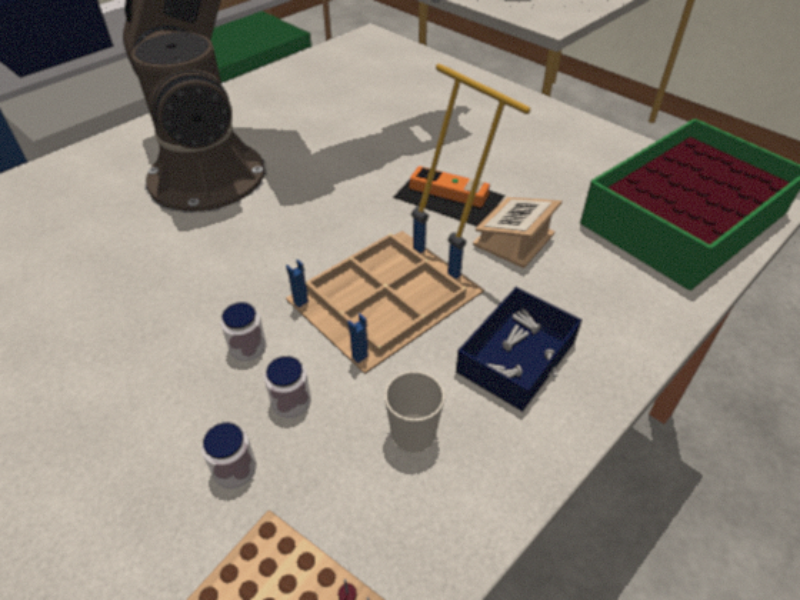

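View pics/top0.png

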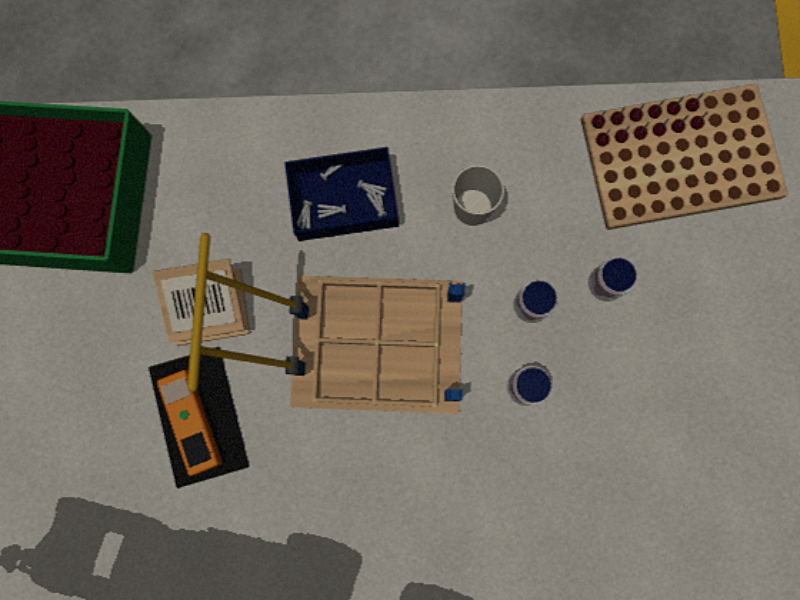

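The scene and top pictures show three pots. In top (800 px), lids are at (538,300), (617,276) and (532,385). The carrier spans about (291..463, 276..412) with its hinge on the left. The reader is at (188,425) on its mat and the label at about (200,302), partly under the open frame.

```bash
cat > h.py <<'E'
import numpy as np,cv2
from cell import arm
np.set_printoptions(precision=4,suppress=True)
def cam(n):
    m=arm.camera_model(n);f=210/np.tan(np.radians(m['vfov'])/2)
    if n=='wrist':
        o=arm.get_obs();T=np.eye(4);T[:3,:3]=o['ee_rot'];T[:3,3]=o['tcp_pos'];C=T@m['tool_from_camera']
    else: C=np.linalg.inv(m['world_to_cam'])
    return f,m['cx'],m['cy'],C
def ray(c,u,v):
    f,cx,cy,C=c;d=C[:3,:3]@np.array([(u-cx)/f,-(v-cy)/f,-1]);return C[:3,3],d/np.linalg.norm(d)
def onz(c,u,v,z):
    p,d=ray(c,u,v);return p+d*(z-p[2])/d[2]
def tri(*rs):
    A=sum(np.eye(3)-np.outer(d,d) for p,d in rs);b=sum((np.eye(3)-np.outer(d,d))@p for p,d in rs)
    return np.linalg.solve(A,b)
def proj(c,P):
    f,cx,cy,C=c;q=np.linalg.inv(C)@np.append(P,1);return cx-f*q[0]/q[2],cy+f*q[1]/q[2]
def rows(P,R=None):
    "goal TCP pose -> shift (25mm units) & rotvec in tool axes, from measured pose"
    o=arm.get_obs();E=np.array(o['ee_rot']);s=E.T@(np.array(P)-o['tcp_pos'])/.025
    r=cv2.Rodrigues(E.T@R)[0].ravel() if R is not None else np.zeros(3)
    return s,r
def down(yaw):
    "tool pointing down, tool y axis (closing line) at angle yaw from world x"
    y=np.array([np.cos(yaw),np.sin(yaw),0]);z=np.array([0,0,-1.]);return np.column_stack([np.cross(y,z),y,z])
def blobs(im,lo,hi,amin=80):
    h=cv2.cvtColor(im,cv2.COLOR_RGB2HSV);m=cv2.inRange(h,lo,hi)
    n,l,s,c=cv2.connectedComponentsWithStats(m)
    return [(c[i],s[i]) for i in range(1,n) if s[i][4]>amin]
E
python3 - <<'E'
from h import *
t,s=cam('top'),cam('scene')
k=.7
K=lambda p:(p[0]*k,p[1]*k)
it=cv2.imread('pics/top0.png')
for n in('top','scene'):
    im=cv2.resize(cv2.imread(f'pics/{n}0.png')[:,:,::-1],(560,420),interpolation=cv2.INTER_AREA)
    for c,st in blobs(im,(112,120,30),(128,255,140),150): print(n,c,st,c/.7)
for a,b in(((538,300),(286,371)),((617,276),(225,438)),((532,385),(240,316))):
    print('lid',tri(ray(t,*K(a)),ray(s,*K(b))))
for p in((300,276),(463,282),(461,412),(291,406)):print('carr',onz(t,*K(p),.006))
for p in((149,368),(217,348),(248,467),(178,487)):print('mat',onz(t,*K(p),.004))
for p in((157,379),(189,369),(221,465),(190,476)):print('reader',onz(t,*K(p),.034))
for p in((163,277),(226,265),(236,325),(170,335)):print('label',onz(t,*K(p),.062))
for p in((478,192),):print('cup',onz(t,*K(p),.095))
for p in((286,161),(388,148),(398,222),(300,240)):print('bin',onz(t,*K(p),.055))
for a,b in(((206,236),(527,109)),((193,388),(438,67))):
    print('bar',tri(ray(t,*K(a)),ray(s,*K(b))))
v=it[230:500,130:480];cv2.imwrite('pics/c1.png',cv2.resize(v,None,fx=2.2,fy=2.2,interpolation=cv2.INTER_CUBIC))
E
```

```text
top [243.1791 135.2994] [ 209  111   69   50 1887] [347.3987 193.2849]
top [432.9918 191.8415] [422 181  23  23 366] [618.5597 274.0593]
top [377.2821 207.8689] [366 197  23  23 351] [538.9744 296.9556]
top [372.881  269.1349] [362 258  23  23 378] [532.6871 384.4785]
scene [10.6958 13.2395] [  0   0  27  30 309] [15.2797 18.9135]
scene [46.822  20.8552] [ 24   0  51  47 753] [66.8886 29.7932]
scene [13.0126 40.0418] [  0  28  29  24 239] [18.5894 57.2026]
scene [362.1326 244.3454] [ 321  203   84   83 2435] [517.3324 349.0648]
scene [166.739  220.5422] [157 213  21  16 249] [238.1985 315.0602]
scene [198.587  259.4938] [188 251  22  18 322] [283.6957 370.7054]
scene [155.737  308.1066] [143 297  26  23 441] [222.4814 440.1523]
lid [ 0.584  -0.2357  0.0695]
lid [ 0.6165 -0.3588  0.0733]
lid [ 0.4537 -0.2197  0.073 ]
carr [0.6452 0.1392 0.006 ]
carr [ 0.6268 -0.1282  0.006 ]
carr [ 0.4168 -0.1161  0.006 ]
carr [0.4338 0.1548 0.006 ]
mat [0.5012 0.3858 0.004 ]
mat [0.5305 0.2755 0.004 ]
mat [0.3403 0.2237 0.004 ]
mat [0.3124 0.3343 0.004 ]
reader [0.4813 0.3616 0.034 ]
reader [0.4955 0.3112 0.034 ]
reader [0.3463 0.2587 0.034 ]
reader [0.3311 0.3064 0.034 ]
label [0.639  0.3464 0.062 ]
label [0.6551 0.2472 0.062 ]
label [0.5595 0.2306 0.062 ]
label [0.547  0.3332 0.062 ]
cup [ 0.7505 -0.1501  0.095 ]
bin [0.8258 0.1534 0.055 ]
bin [ 0.8421 -0.0123  0.055 ]
bin [ 0.718  -0.0251  0.055 ]
bin [0.6936 0.1314 0.055 ]
bar [0.635  0.2052 0.3202]
bar [0.4525 0.2178 0.3181]
```

View pics/c1.png

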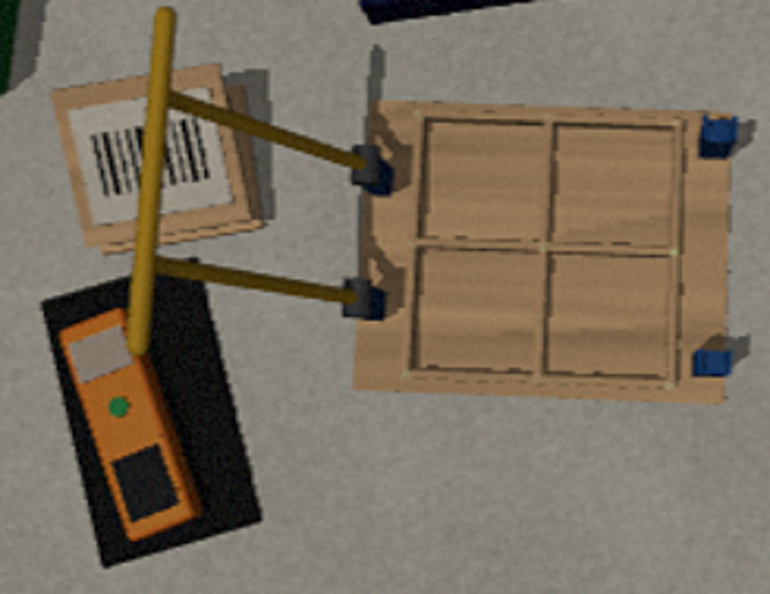

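The crop shows the carrier corners clearly, with the bay cross at (543,247), plus the reader (grey pad end far from the robot) and the label partly behind the bar. I'll fit the carrier pose and work out the pot moves.

```bash
cat >> h.py <<'E'
def carrier():
    t=CT;pts=[((378,101),(.1075,.135),.006),((730,113),(.1075,-.135),.006),((724,403),(-.1075,-.135),.006),((354,389),(-.1075,.135),.006),((543,247),(0,0),.026)]
    A=[];B=[]
    for (u,v),q,z in pts:
        A.append(q);B.append(onz(t,(130+u/2.2)*.7,(230+v/2.2)*.7,z)[:2])
    A=np.array(A);B=np.array(B);a=A-A.mean(0);b=B-B.mean(0)
    th=np.arctan2((a[:,0]*b[:,1]-a[:,1]*b[:,0]).sum(),(a*b).sum())
    R=np.array([[np.cos(th),-np.sin(th)],[np.sin(th),np.cos(th)]]);c=B.mean(0)-R@A.mean(0)
    return c,th,B-(A@R.T+c)
CT=cam('top')
E
python3 - <<'E'
from h import *
c,th,res=carrier();print(c,th,res*1e3)
R=np.array([[np.cos(th),-np.sin(th)],[np.sin(th),np.cos(th)]])
E=down(th+np.pi/2);print(E)
im=arm.camera('top');im2=arm.camera('scene')
T=[x for x,s in blobs(im,(112,120,30),(128,255,140),150)];S=[x for x,s in blobs(im2,(112,120,30),(128,255,140),150)]
print(T,S)
for a,b in zip(T[1:4],(S[-1],S[-2],S[-3])):
    p=tri(ray(cam('top'),*a),ray(cam('scene'),*b));q=onz(CT,*a,.077)
    print(p,q,'in carrier mm',1e3*R.T@(q[:2]-c),'rows hi/lo',rows([*q[:2],.15],E)[0],rows([*q[:2],.027],E))
E
```

```text
[0.5301 0.0133] -0.06927681613390249 [[-1.4922 -4.2633]
 [-0.1265  2.5791]
 [ 1.5309  1.0163]
 [ 0.3052 -0.4061]
 [-0.2174  1.074 ]]
[[-0.9976  0.0692  0.    ]
 [ 0.0692  0.9976  0.    ]
 [ 0.      0.     -1.    ]]
[array([243.3645, 135.3566]), array([433.382 , 191.8354]), array([377.1624, 207.8153]), array([372.8836, 268.9881])] [array([166.8452, 220.5439]), array([363.3589, 246.5455]), array([198.5767, 259.5333]), array([155.6941, 308.0447])]
[ 0.6186 -0.3625  0.0753] [ 0.6185 -0.3617  0.077 ] in carrier mm [ 114.1341 -367.8974] rows hi/lo [-27.4789 -33.1408   3.2577] (array([-27.4794, -33.1374,   8.1777]), array([-0.0007, -0.0002, -0.1715]))
[ 0.5867 -0.238   0.0752] [ 0.5869 -0.237   0.077 ] in carrier mm [  73.9433 -245.7386] rows hi/lo [-25.0608 -28.6006   3.2548] (array([-25.0612, -28.5972,   8.1748]), array([-0.0007, -0.0002, -0.1715]))
[ 0.64  -0.118  0.15 ] [ 0.4547 -0.22    0.077 ] in carrier mm [ -59.129  -237.9148] rows hi/lo [-19.7626 -29.2008   3.2557] (array([-19.7631, -29.1975,   8.1757]), array([-0.0007, -0.0002, -0.1715]))
```

```bash
python3 -m handwheel '[[[0,0,-1.5,0,0,-0.04,85],[0,0,-3,0,0,-0.1,85],[0,0,-4.5,0,0,-0.15,85],[0,0,-6,0,0,-0.1715,85],[0,0,-7.5,0,0,-0.1715,85],[0,0,-7.5,0,0,-0.1715,85],[0,0,-7.5,0,0,-0.1715,85]]]'
python3 - <<'E'
from h import *
c,th,res=carrier();E=down(th+np.pi/2)
print(rows([.43,.33,.42],E));print(rows([.48,.05,.42],E)[0]);print(rows([.4547,-.22,.15],E)[0])
E
```

```text
t: 0.9
tcp_pos: [0.149, 0.6069, 0.419]
ee_rot: [[-0.998, 0.069, 0.0], [0.069, 0.998, 0.001], [-0.0, 0.001, -1.0]]
contact_force: [0.7, 0.9, -1.3]
finger_gap: 0.0849
grip_force: 0.0
(array([-11.9806, -10.2707,  -0.0448]), array([ 0.0009,  0.0003, -0.    ]))
[-14.7515 -21.3053  -0.0537]
[-14.4872 -32.1589  10.7367]
```

```bash
python3 -m handwheel '[[[-1.5,-1.3,0,0,0,0,85],[-3,-2.6,0,0,0,0,85],[-4.5,-3.9,0,0,0,0,85],[-6,-5.2,0,0,0,0,85],[-7.5,-6.5,0,0,0,0,85],[-9,-7.7,0,0,0,0,85],[-10.5,-9,0,0,0,0,85],[-12,-10.3,0,0,0,0,85]]]' && python3 -m handwheel '[[[-0.4,-1.6,0,0,0,0,85],[-0.8,-3.2,0,0,0,0,85],[-1.2,-4.8,0,0,0,0,85],[-1.6,-6.4,0,0,0,0,85],[-2,-8,0,0,0,0,85],[-2.4,-9.6,0,0,0,0,85],[-2.8,-11,0,0,0,0,85],[-2.8,-11,0,0,0,0,85]]]'
python3 - <<'E'
from h import *
c,th,res=carrier();E=down(th+np.pi/2)
print(rows([.4547,-.22,.15],E));print(rows([.4547,-.22,.027],E)[0])
E
```

```text
t: 1.7
tcp_pos: [0.4313, 0.3275, 0.4173]
ee_rot: [[-0.998, 0.069, -0.002], [0.069, 0.998, -0.001], [0.002, -0.001, -1.0]]
contact_force: [0.0, 0.8, -0.0]
finger_gap: 0.085
grip_force: 0.0
t: 2.5
tcp_pos: [0.4816, 0.0469, 0.4171]
ee_rot: [[-0.997, 0.073, -0.003], [0.073, 0.997, -0.001], [0.003, -0.001, -1.0]]
contact_force: [-0.5, 0.8, 0.1]
finger_gap: 0.0848
grip_force: 0.0
(array([  0.2619, -10.7181,  10.6929]), array([-0.0007, -0.0027, -0.0039]))
[  0.2486 -10.7146  15.6129]
```

```bash
python3 -m handwheel '[[[0,-1.6,1,0,0,0,85],[0.1,-3.2,2.2,0,0,0,85],[0.1,-4.8,3.5,0,0,0,85],[0.2,-6.4,5,0,0,0,85],[0.2,-8,6.5,0,0,0,85],[0.25,-9.5,8,0,0,0,85],[0.25,-10.7,9.5,0,0,0,85],[0.25,-10.7,10.7,0,0,0,85]]]' && python3 -m handwheel '[[[0,0,0,0,0,0,85],[0,0,1,0,0,0,85],[0,0,2,0,0,0,85],[0,0,3,0,0,0,85],[0,0,4,0,0,0,85],[0,0,4.9,0,0,0,85],[0,0,4.9,0,0,0,85]]]'
python3 - <<'E'
from h import *
c,th,res=carrier();E=down(th+np.pi/2)
print(rows([.4547,-.22,.027],E))
im=arm.camera('wrist');cv2.imwrite('pics/w1.png',im[:,:,::-1])
E
```

```text
t: 3.3
tcp_pos: [0.4558, -0.218, 0.149]
ee_rot: [[-0.997, 0.071, -0.0], [0.071, 0.997, 0.0], [0.001, 0.0, -1.0]]
contact_force: [1.0, -0.6, 0.2]
finger_gap: 0.0849
grip_force: 0.0
t: 4.0
tcp_pos: [0.4562, -0.2148, 0.028]
ee_rot: [[-0.998, 0.068, -0.003], [0.068, 0.998, 0.002], [0.003, 0.002, -1.0]]
contact_force: [-0.6, -0.9, 0.9]
finger_gap: 0.0851
grip_force: 0.0
(array([ 0.0471, -0.2117,  0.0387]), array([ 0.0018, -0.0029,  0.001 ]))
```

View pics/w1.png

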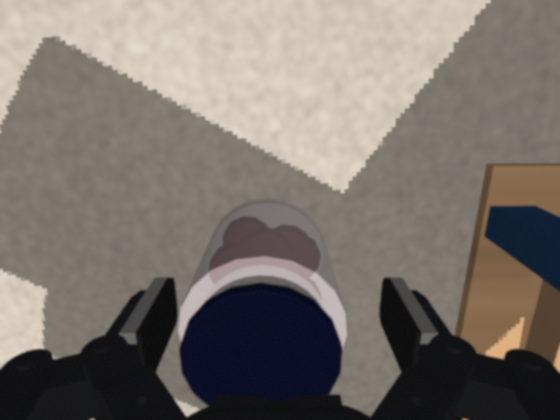

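The wrist view shows the pot between the fingers, lid centre about (262,345), slightly left of the midline, which matches the computed -5 mm. I'll shift and close.

```bash
python3 -m handwheel '[[[0.05,-0.2,0,0,0,0,85],[0.05,-0.2,0,0,0,0,40],[0.05,-0.2,0,0,0,0,40],[0.05,-0.2,0,0,0,0,40],[0.05,-0.2,0,0,0,0,40],[0.05,-0.2,0,0,0,0,40],[0.05,-0.2,0,0,0,0,40]]]' && python3 -m handwheel '[[[0,0,-0.5,0,0,0,40],[0,0,-1,0,0,0,40],[0,0,-2,0,0,0,40],[0,0,-3,0,0,0,40],[0,0,-4,0,0,0,40],[0,0,-5,0,0,0,40],[0,0,-5,0,0,0,40]]]'
cat >> h.py <<'E'
def bay(x,y,z):
    c,th,_=carrier();R=np.array([[np.cos(th),-np.sin(th)],[np.sin(th),np.cos(th)]])
    return rows([*(c+R@np.array([x,y])),z],down(th+np.pi/2))
E
python3 - <<'E'
from h import *
print(bay(-.047,-.047,.155),bay(-.047,-.047,.035)[0])
E
```

```text
t: 4.75
tcp_pos: [0.4553, -0.2215, 0.0302]
ee_rot: [[-0.998, 0.069, 0.002], [0.069, 0.998, -0.001], [-0.002, -0.001, -1.0]]
contact_force: [-2.4, 0.1, 12.2]
finger_gap: 0.0587
grip_force: 62.1
t: 5.45
tcp_pos: [0.4558, -0.2217, 0.1575]
ee_rot: [[-0.998, 0.069, 0.005], [0.069, 0.998, -0.003], [-0.005, -0.003, -1.0]]
contact_force: [0.7, -1.5, -1.8]
finger_gap: 0.0587
grip_force: 65.0
(array([-0.4332,  7.701 ,  0.0797]), array([-0.0027,  0.005 , -0.    ])) [-0.4089  7.714   4.8797]
```

```bash
python3 -m handwheel '[[[0,1,0,0,0,0,40],[-0.1,2.5,0,0,0,0,40],[-0.2,4,0,0,0,0,40],[-0.3,5.5,0,0,0,0,40],[-0.4,7,0,0,0,0,40],[-0.4,7.7,0,0,0,0,40],[-0.4,7.7,0,0,0,0,40],[-0.4,7.7,0,0,0,0,40]]]'
python3 - <<'E'
from h import *
print(bay(-.047,-.047,.038));im=arm.camera('scene');cv2.imwrite('pics/s1.png',im[150:350,130:400,::-1])
E
```

```text
t: 6.25
tcp_pos: [0.478, -0.0297, 0.1536]
ee_rot: [[-0.998, 0.068, -0.0], [0.068, 0.998, 0.0], [0.0, 0.0, -1.0]]
contact_force: [0.1, -0.6, -1.7]
finger_gap: 0.0585
grip_force: 65.3
(array([-0.0825, -0.0203,  4.6255]), array([ 0.    , -0.0004,  0.001 ]))
```

```bash
python3 -m handwheel '[[[0,0,1,0,0,0,40],[0,0,2,0,0,0,40],[0,0,3,0,0,0,40],[0,0,4,0,0,0,40],[0,0,4.4,0,0,0,40],[0,0,4.6,0,0,0,40],[0,0,4.6,0,0,0,40]]]' && python3 -m handwheel '[[[0,0,0,0,0,0,74],[0,0,0,0,0,0,74],[0,0,0,0,0,0,74],[0,0,0,0,0,0,74]]]' && python3 -m handwheel '[[[0,0,-0.5,0,0,0,74],[0,0,-1.5,0,0,0,74],[0,0,-3,0,0,0,74],[0,0,-4.5,0,0,0,74],[0,0,-4.5,0,0,0,74]]]'
python3 - <<'E'
from h import *
for z in(.077,.086):print([ (onz(CT,*x,z),s[4]) for x,s in blobs(arm.camera('top'),(112,120,30),(128,255,140),150)])
c,th,res=carrier();E=down(th+np.pi/2)
print(c+np.array([[np.cos(th),-np.sin(th)],[np.sin(th),np.cos(th)]])@[-.047,-.047])
print(rows([.5869,-.237,.15],E))
E
```

```text
t: 7.0
tcp_pos: [0.4783, -0.0303, 0.0388]
ee_rot: [[-0.998, 0.07, -0.0], [0.07, 0.998, 0.0], [0.0, 0.0, -1.0]]
contact_force: [-0.7, -1.1, -2.2]
finger_gap: 0.0586
grip_force: 65.2
t: 7.4
tcp_pos: [0.4785, -0.0298, 0.0393]
ee_rot: [[-0.998, 0.069, 0.001], [0.069, 0.998, -0.0], [-0.001, -0.0, -1.0]]
contact_force: [-0.4, -0.0, 0.4]
finger_gap: 0.0739
grip_force: 0.0
t: 7.9
tcp_pos: [0.4799, -0.03, 0.1554]
ee_rot: [[-0.998, 0.069, 0.007], [0.069, 0.998, -0.001], [-0.007, -0.001, -1.0]]
contact_force: [0.3, 0.2, -1.4]
finger_gap: 0.0743
grip_force: 0.0
[(array([0.7602, 0.0542, 0.077 ]), np.int32(1688)), (array([ 0.6185, -0.3606,  0.077 ]), np.int32(333)), (array([ 0.587, -0.237,  0.077]), np.int32(347))]
[(array([0.7573, 0.0536, 0.086 ]), np.int32(1737)), (array([ 0.6169, -0.3586,  0.086 ]), np.int32(331)), (array([ 0.5855, -0.235 ,  0.086 ]), np.int32(326))]
[ 0.48   -0.0304]
(array([-4.9048, -7.9676,  0.0886]), array([-0.0002,  0.002 ,  0.0001]))
```

```bash
python3 -m handwheel '[[[0,0,0,0,0,0,0],[0,0,0.5,0,0,0,0],[0,0,1,0,0,0,0],[0,0,1.6,0,0,0,0],[0,0,2,0,0,0,0],[0,0,2.3,0,0,0,0],[0,0,2.6,0,0,0,0],[0,0,2.8,0,0,0,0]]]' && python3 -m handwheel '[[[0,0,0.1,0,0,0,0],[0,0,0.2,0,0,0,0],[0,0,0.3,0,0,0,0],[0,0,0.35,0,0,0,0],[0,0,0.35,0,0,0,0],[0,0,0.35,0,0,0,0]]]'
python3 -c "
from h import *
print(bay(-.047,-.047,.076))"
```

```text
t: 8.8
tcp_pos: [0.4782, -0.0298, 0.0809]
ee_rot: [[-0.998, 0.069, -0.0], [0.069, 0.998, 0.0], [0.0, 0.0, -1.0]]
contact_force: [-2.6, 1.6, 8.3]
finger_gap: 0.0002
grip_force: 4.4
t: 9.4
tcp_pos: [0.4784, -0.0298, 0.0755]
ee_rot: [[-0.998, 0.069, 0.003], [0.069, 0.998, -0.001], [-0.003, -0.0, -1.0]]
contact_force: [-12.2, 1.6, 52.3]
finger_gap: 0.0002
grip_force: 26.2
(array([-0.0652, -0.0172, -0.0187]), array([-0.0004,  0.0027,  0.0003]))
```

```bash
python3 -m handwheel '[[[0,0,-1,0,0,0,0],[0,0,-2,0,0,0,0],[0,0,-3.2,0,0,0,85],[0,0,-3.2,0,0,0,85]]]'
python3 - <<'E'
from h import *
c,th,res=carrier();E=down(th+np.pi/2)
print(rows([.587,-.2365,.15],E))
E
```

```text
t: 9.8
tcp_pos: [0.4796, -0.0301, 0.1556]
ee_rot: [[-0.998, 0.069, 0.006], [0.069, 0.998, -0.001], [-0.006, -0.001, -1.0]]
contact_force: [0.3, 1.1, 0.0]
finger_gap: 0.0278
grip_force: 0.0
(array([-4.8541, -7.9412,  0.2563]), array([-0.0007,  0.0058,  0.0001]))
```

```bash
python3 -m handwheel '[[[-0.7,-1.2,0,0,0,0,85],[-1.6,-2.7,0,0,0,0,85],[-2.5,-4.2,0,0,0,0,85],[-3.4,-5.7,0,0,0,0,85],[-4.3,-7.1,0,0,0,0,85],[-4.85,-7.95,0.2,0,0,0,85],[-4.85,-7.95,0.2,0,0,0,85],[-4.85,-7.95,0.2,0,0,0,85]]]' && python3 -m handwheel '[[[0,0,1,0,0,0,85],[0,0,2,0,0,0,85],[0,0,3,0,0,0,85],[0,0,4,0,0,0,85],[0,0,4.8,0,0,0,85],[0,0,4.9,0,0,0,85],[0,0,4.9,0,0,0,85]]]'
python3 - <<'E'
from h import *
c,th,res=carrier();E=down(th+np.pi/2)
print(rows([.587,-.2365,.027],E))
im=arm.camera('wrist')
print(blobs(im,(112,120,20),(128,255,140),2000))
E
```

```text
t: 10.6
tcp_pos: [0.5849, -0.2364, 0.1463]
ee_rot: [[-0.998, 0.07, -0.002], [0.07, 0.998, 0.001], [0.002, 0.001, -1.0]]
contact_force: [-1.1, 0.1, 0.5]
finger_gap: 0.0849
grip_force: 0.0
t: 11.3
tcp_pos: [0.5852, -0.2357, 0.0251]
ee_rot: [[-0.998, 0.068, -0.001], [0.068, 0.998, 0.0], [0.001, 0.0, -1.0]]
contact_force: [-0.7, -0.4, 0.1]
finger_gap: 0.0848
grip_force: 0.0
(array([-0.0735, -0.0289, -0.0755]), array([ 0.0004, -0.0007,  0.0008]))
[(array([273.3429, 352.5406]), array([  195,   298,   159,   108, 13193], dtype=int32))]
```

Well centred, with the lid at column 273. Grip and lift.

```bash
python3 -m handwheel '[[[-0.07,0,-0.05,0,0,0,40],[-0.07,0,-0.05,0,0,0,40],[-0.07,0,-0.05,0,0,0,40],[-0.07,0,-0.05,0,0,0,40],[-0.07,0,-0.05,0,0,0,40],[-0.07,0,-0.05,0,0,0,40]]]' && python3 -m handwheel '[[[0,0,-0.5,0,0,0,40],[0,0,-1,0,0,0,40],[0,0,-2,0,0,0,40],[0,0,-3,0,0,0,40],[0,0,-4,0,0,0,40],[0,0,-5,0,0,0,40],[0,0,-5,0,0,0,40]]]'
python3 - <<'E'
from h import *
print(bay(.047,-.047,.155))
E
```

```text
t: 11.95
tcp_pos: [0.5879, -0.2368, 0.0279]
ee_rot: [[-0.998, 0.069, 0.002], [0.069, 0.998, -0.001], [-0.002, -0.001, -1.0]]
contact_force: [-0.7, 1.5, 7.2]
finger_gap: 0.0586
grip_force: 63.3
t: 12.65
tcp_pos: [0.5883, -0.2372, 0.1557]
ee_rot: [[-0.998, 0.069, 0.006], [0.069, 0.998, -0.003], [-0.006, -0.003, -1.0]]
contact_force: [-0.3, -0.5, -1.4]
finger_gap: 0.0586
grip_force: 64.9
(array([1.1371, 7.9542, 0.0025]), array([-0.0025,  0.0059, -0.    ]))
```

```bash
python3 -m handwheel '[[[0.1,1,0,0,0,0,40],[0.4,2.5,0,0,0,0,40],[0.6,4,0,0,0,0,40],[0.8,5.5,0,0,0,0,40],[1,7,0,0,0,0,40],[1.1,7.95,0,0,0,0,40],[1.1,7.95,0,0,0,0,40],[1.1,7.95,0,0,0,0,40]]]'
python3 - <<'E'
from h import *
print(bay(.047,-.047,.036))
E
```

```text
t: 13.45
tcp_pos: [0.5734, -0.0362, 0.1512]
ee_rot: [[-0.998, 0.068, -0.0], [0.068, 0.998, 0.0], [0.0, -0.0, -1.0]]
contact_force: [0.0, 0.2, -1.2]
finger_gap: 0.0587
grip_force: 65.1
(array([-0.0187, -0.0257,  4.6069]), array([-0.    , -0.0002,  0.0011]))
```

```bash
python3 -m handwheel '[[[0,0,1,0,0,0,40],[0,0,2,0,0,0,40],[0,0,3,0,0,0,40],[0,0,4,0,0,0,40],[0,0,4.4,0,0,0,40],[0,0,4.55,0,0,0,40],[0,0,4.55,0,0,0,40]]]' && python3 -m handwheel '[[[0,0,0,0,0,0,74],[0,0,0,0,0,0,74],[0,0,0,0,0,0,74],[0,0,0,0,0,0,74],[0,0,-1.5,0,0,0,74],[0,0,-3,0,0,0,74],[0,0,-4.5,0,0,0,74],[0,0,-4.5,0,0,0,30]]]'  && python3 -m handwheel '[[[0,0,0,0,0,0,0],[0,0,0.5,0,0,0,0],[0,0,1,0,0,0,0],[0,0,1.6,0,0,0,0],[0,0,2,0,0,0,0],[0,0,2.3,0,0,0,0],[0,0,2.6,0,0,0,0],[0,0,2.7,0,0,0,0]]]'
python3 -c "
from h import *
print(bay(.047,-.047,.0755))"
```

```text
t: 14.15
tcp_pos: [0.5737, -0.037, 0.0377]
ee_rot: [[-0.998, 0.07, 0.0], [0.07, 0.998, 0.0], [-0.0, 0.0, -1.0]]
contact_force: [0.8, 0.6, -1.0]
finger_gap: 0.0591
grip_force: 65.1
t: 14.95
tcp_pos: [0.5753, -0.0366, 0.1548]
ee_rot: [[-0.998, 0.069, 0.008], [0.069, 0.998, -0.001], [-0.008, -0.001, -1.0]]
contact_force: [0.4, -0.5, -0.4]
finger_gap: 0.0611
grip_force: 0.0
t: 15.75
tcp_pos: [0.5734, -0.0364, 0.082]
ee_rot: [[-0.998, 0.069, -0.001], [0.069, 0.998, 0.0], [0.001, 0.0, -1.0]]
contact_force: [-3.0, -0.3, 8.9]
finger_gap: -0.0002
grip_force: 4.0
(array([-0.0144, -0.0177,  0.2594]), array([ 0.0001, -0.0006, -0.    ]))
```

```bash
python3 -m handwheel '[[[0,0,0.1,0,0,0,0],[0,0,0.2,0,0,0,0],[0,0,0.27,0,0,0,0],[0,0,0.33,0,0,0,0],[0,0,0.33,0,0,0,0],[0,0,0.33,0,0,0,0]]]'; python3 -m handwheel '[[[0,0,-1,0,0,0,0],[0,0,-2,0,0,0,0],[0,0,-3.2,0,0,0,85],[0,0,-3.2,0,0,0,85]]]'
python3 - <<'E'
from h import *
c,th,res=carrier();E=down(th+np.pi/2)
for z in(.077,.081):print([ (onz(CT,*x,z),s[4]) for x,s in blobs(arm.camera('top'),(112,120,30),(128,255,140),150)])
print(rows([.618,-.3605,.15],E))
E
```

```text
t: 16.35
tcp_pos: [0.5735, -0.0364, 0.0759]
ee_rot: [[-0.998, 0.069, 0.001], [0.069, 0.998, -0.0], [-0.001, -0.0, -1.0]]
contact_force: [-6.3, 0.9, 17.8]
finger_gap: -0.0
grip_force: 9.4
t: 16.75
tcp_pos: [0.575, -0.0366, 0.1579]
ee_rot: [[-0.998, 0.069, 0.006], [0.069, 0.998, -0.001], [-0.006, -0.001, -1.0]]
contact_force: [0.5, -0.4, -0.0]
finger_gap: 0.028
grip_force: 0.0
[(array([0.7632, 0.0566, 0.077 ]), np.int32(1741)), (array([ 0.6188, -0.361 ,  0.077 ]), np.int32(346))]
[(array([0.7615, 0.0596, 0.081 ]), np.int32(1815)), (array([ 0.618 , -0.3593,  0.081 ]), np.int32(337))]
(array([ -2.6696, -12.8082,   0.1906]), array([-0.0001,  0.0013, -0.    ]))
```

```bash
python3 -m handwheel '[[[-0.3,-1.3,0,0,0,0,85],[-0.6,-3.1,0,0,0,0,85],[-1,-4.9,0,0,0,0,85],[-1.4,-6.7,0,0,0,0,85],[-1.8,-8.5,0,0,0,0,85],[-2.2,-10.3,0,0,0,0,85],[-2.6,-12,0,0,0,0,85],[-2.67,-12.8,0.2,0,0,0,85]]]' && python3 -m handwheel '[[[0,0,0,0,0,0,85],[0,0,0,0,0,0,85],[0,0,1.5,0,0,0,85],[0,0,3,0,0,0,85],[0,0,4.5,0,0,0,85],[0,0,4.8,0,0,0,85],[0,0,4.85,0,0,0,85]]]'
python3 - <<'E'
from h import *
c,th,res=carrier();E=down(th+np.pi/2)
print(rows([.618,-.3605,.028],E))
im=arm.camera('wrist')
print(blobs(im,(112,120,20),(128,255,140),2000))
E
```

```text
t: 17.65
tcp_pos: [0.6177, -0.3638, 0.1477]
ee_rot: [[-0.997, 0.071, -0.0], [0.071, 0.997, -0.0], [0.0, -0.0, -1.0]]
contact_force: [-0.0, 0.2, -0.1]
finger_gap: 0.0852
grip_force: 0.0
t: 18.35
tcp_pos: [0.618, -0.3588, 0.0276]
ee_rot: [[-0.998, 0.068, -0.001], [0.068, 0.998, 0.001], [0.002, 0.001, -1.0]]
contact_force: [0.6, -0.2, 0.6]
finger_gap: 0.0853
grip_force: 0.0
(array([-0.0055, -0.0673, -0.0179]), array([ 0.0011, -0.0016,  0.0013]))
[(array([270.9116, 348.6809]), array([  194,   291,   156,   111, 13728], dtype=int32))]
```

```bash
python3 -m handwheel '[[[0,-0.07,0,0,0,0,40],[0,-0.07,0,0,0,0,40],[0,-0.07,0,0,0,0,40],[0,-0.07,0,0,0,0,40],[0,-0.07,0,0,0,0,40],[0,-0.07,0,0,0,0,40]]]' && python3 -m handwheel '[[[0,0,-0.5,0,0,0,40],[0,0,-1,0,0,0,40],[0,0,-2,0,0,0,40],[0,0,-3.5,0,0,0,40],[0,0,-5,0,0,0,40],[0,0,-6.5,0,0,0,40],[0,0,-7,0,0,0,40],[0,0,-7,0,0,0,40]]]'
python3 - <<'E'
from h import *
print(bay(.047,.047,.205))
E
```

```text
t: 19.0
tcp_pos: [0.6187, -0.3625, 0.0305]
ee_rot: [[-0.998, 0.069, 0.003], [0.069, 0.998, -0.002], [-0.003, -0.002, -1.0]]
contact_force: [0.0, 1.1, 6.5]
finger_gap: 0.0592
grip_force: 64.3
t: 19.8
tcp_pos: [0.6182, -0.3624, 0.2057]
ee_rot: [[-0.998, 0.069, 0.003], [0.069, 0.998, -0.002], [-0.004, -0.002, -1.0]]
contact_force: [0.1, -0.1, -2.2]
finger_gap: 0.0587
grip_force: 64.7
(array([ 2.674 , 16.6244, -0.0154]), array([-0.0021,  0.0035, -0.    ]))
```

```bash
python3 -m handwheel '[[[0.2,1,0,0,0,0,40],[0.5,2.7,0,0,0,0,40],[0.75,4.5,0,0,0,0,40],[1,6.3,0,0,0,0,40],[1.3,8.1,0,0,0,0,40],[1.6,9.9,0,0,0,0,40],[1.9,11.7,0,0,0,0,40],[2.1,13,0,0,0,0,40]]]' && python3 -m handwheel '[[[0.2,1,0,0,0,0,40],[0.4,2.3,0,0,0,0,40],[0.57,3.3,0,0,0,0,40],[0.57,3.6,0,0,0,0,40],[0.57,3.6,0,0,0,0,40],[0.57,3.6,0,0,0,0,40]]]'
python3 - <<'E'
from h import *
print(bay(.047,.047,.038))
E
```

```text
t: 20.6
tcp_pos: [0.5865, -0.0316, 0.2013]
ee_rot: [[-0.998, 0.068, -0.003], [0.068, 0.998, 0.001], [0.003, 0.001, -1.0]]
contact_force: [0.7, -0.9, -1.3]
finger_gap: 0.0588
grip_force: 64.9
t: 21.2
tcp_pos: [0.5798, 0.0559, 0.2022]
ee_rot: [[-0.998, 0.069, -0.001], [0.069, 0.998, -0.0], [0.001, -0.0, -1.0]]
contact_force: [0.2, -0.5, -1.5]
finger_gap: 0.0586
grip_force: 64.9
(array([-0.023 ,  0.0421,  6.5695]), array([-0.0002, -0.0012, -0.0001]))
```

```bash
python3 -m handwheel '[[[0,0,1.5,0,0,0,40],[0,0,3,0,0,0,40],[0,0,4.5,0,0,0,40],[0,0,5.8,0,0,0,40],[0,0,6.4,0,0,0,40],[0,0,6.6,0,0,0,40],[0,0,6.6,0,0,0,40]]]' && python3 -m handwheel '[[[0,0,0,0,0,0,74],[0,0,0,0,0,0,74],[0,0,0,0,0,0,74],[0,0,0,0,0,0,74],[0,0,-1.5,0,0,0,74],[0,0,-3,0,0,0,74],[0,0,-4.5,0,0,0,74],[0,0,-4.5,0,0,0,30]]]'  && python3 -m handwheel '[[[0,0,0,0,0,0,0],[0,0,0.5,0,0,0,0],[0,0,1,0,0,0,0],[0,0,1.6,0,0,0,0],[0,0,2,0,0,0,0],[0,0,2.3,0,0,0,0],[0,0,2.6,0,0,0,0],[0,0,2.7,0,0,0,0]]]'
python3 -c "
from h import *
print(bay(.047,.047,.0755))"
```

```text
t: 21.9
tcp_pos: [0.5798, 0.0555, 0.0378]
ee_rot: [[-0.998, 0.07, -0.001], [0.07, 0.998, -0.0], [0.001, -0.0, -1.0]]
contact_force: [0.1, -0.5, -2.0]
finger_gap: 0.0589
grip_force: 64.9
t: 22.7
tcp_pos: [0.5819, 0.0567, 0.1554]
ee_rot: [[-0.998, 0.069, 0.008], [0.069, 0.998, -0.0], [-0.008, 0.001, -1.0]]
contact_force: [0.2, 0.7, 0.3]
finger_gap: 0.0612
grip_force: 0.0
t: 23.5
tcp_pos: [0.5798, 0.0566, 0.0824]
ee_rot: [[-0.998, 0.069, -0.001], [0.069, 0.998, 0.0], [0.001, 0.0, -1.0]]
contact_force: [-2.9, -0.7, 8.4]
finger_gap: 0.0004
grip_force: 4.0
(array([-0.0165,  0.0133,  0.2771]), array([ 0.0001, -0.0007, -0.0001]))
```

Press, then retreat to the side (robot-ward and up) and look.

```bash
python3 -m handwheel '[[[0,0,0.1,0,0,0,0],[0,0,0.2,0,0,0,0],[0,0,0.3,0,0,0,0],[0,0,0.36,0,0,0,0],[0,0,0.36,0,0,0,0],[0,0,0.36,0,0,0,0]]]'; python3 -m handwheel '[[[0,0,-1,0,0,0,0],[0,-0.5,-2.5,0,0,0,0],[0,-2,-4,0,0,0,0],[0,-3.8,-5,0,0,0,0],[0,-5.6,-5,0,0,0,0],[0,-7.4,-5,0,0,0,0],[0,-9.2,-5,0,0,0,0],[0,-11,-5,0,0,0,0]]]'
python3 - <<'E'
from h import *
a=arm.camera('top');b=arm.camera('scene')
cv2.imwrite('pics/t2.png',np.hstack([cv2.resize(a[140:320,80:380,::-1],None,fx=1.33,fy=1.33,interpolation=2),cv2.resize(b[30:330,150:450,::-1],None,fx=1.33,fy=1.33,interpolation=2)[:239]]))
cv2.imwrite('pics/t2.png',cv2.resize(b[110:290,190:400,::-1],None,fx=3.3,fy=3.3,interpolation=2))
cv2.imwrite('pics/t3.png',cv2.resize(a[:,:,::-1],(800,600),interpolation=2))
print(arm.get_obs()['tcp_pos'])
E
```

```text
t: 24.1
tcp_pos: [0.5799, 0.0566, 0.0759]
ee_rot: [[-0.998, 0.069, 0.001], [0.069, 0.998, 0.0], [-0.001, 0.0, -1.0]]
contact_force: [-7.3, -0.5, 20.2]
finger_gap: 0.0002
grip_force: 10.3
t: 24.9
tcp_pos: [0.5606, -0.2197, 0.1994]
ee_rot: [[-0.998, 0.069, 0.001], [0.069, 0.998, -0.0], [-0.001, -0.0, -1.0]]
contact_force: [0.4, 0.6, 0.2]
finger_gap: -0.0002
grip_force: 0.0
[ 0.5605 -0.2225  0.199 ]
```

View pics/t2.png

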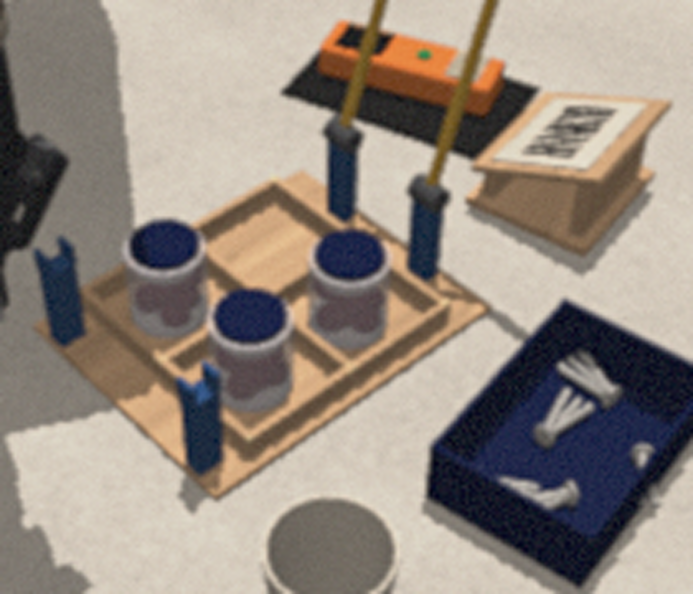

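View pics/t3.png

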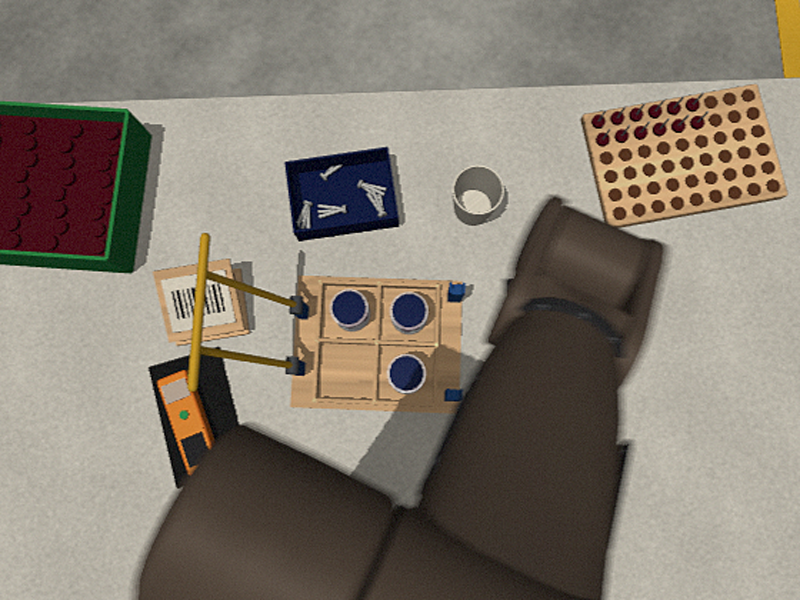

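All three pots stand in bays, with the lids looking seated. The bar is still back at about (200,310) in top. Next, grip the bar from above: bar middle is at carrier y≈0.1985, z≈0.317, q≈1.89.

```bash
python3 -m handwheel '[[[0,0,-1.5,0,0,0,40],[0,0,-3.3,0,0,0,40],[0,0.5,-5.2,0,0,0,40],[0,2,-7,0,0,0,40],[0,3.8,-7.2,0,0,0,40],[0,5.6,-7.2,0,0,0,40],[0,7.4,-7.2,0,0,0,40],[0,9.2,-7.2,0,0,0,40]]]'
python3 - <<'E'
from h import *
print(bay(0,.1985,.37),bay(0,.1985,.30)[0])
E
```

```text
t: 25.8
tcp_pos: [0.5764, 0.0141, 0.3794]
ee_rot: [[-0.998, 0.069, 0.001], [0.069, 0.998, 0.0], [-0.001, 0.0, -1.0]]
contact_force: [0.5, -0.7, -0.1]
finger_gap: 0.0401
grip_force: 0.0
(array([1.8433, 7.7803, 0.3774]), array([0.0002, 0.0008, 0.0003])) [1.8456 7.7796 3.1774]
```

```bash
python3 -m handwheel '[[[0.3,1.3,0,0,0,0,40],[0.7,2.9,0,0,0,0,40],[1.1,4.5,0,0,0,0,40],[1.5,6.1,0,0,0,0,40],[1.85,7.5,0,0,0,0,40],[1.85,7.78,0,0,0,0,40],[1.85,7.78,0,0,0,0,40],[1.85,7.78,0,0,0,0,40]]]'
python3 - <<'E'
from h import *
print(bay(0,.1985,.30))
im=arm.camera('wrist');cv2.imwrite('pics/w2.png',im[:,:,::-1])
E
```

```text
t: 26.6
tcp_pos: [0.5442, 0.2084, 0.379]
ee_rot: [[-0.998, 0.069, -0.0], [0.069, 0.998, -0.0], [0.0, -0.0, -1.0]]
contact_force: [-0.5, -0.4, -0.3]
finger_gap: 0.0402
grip_force: 0.0
(array([0.0223, 0.1165, 3.1594]), array([-0.0002, -0.    , -0.0001]))
```

View pics/w2.png

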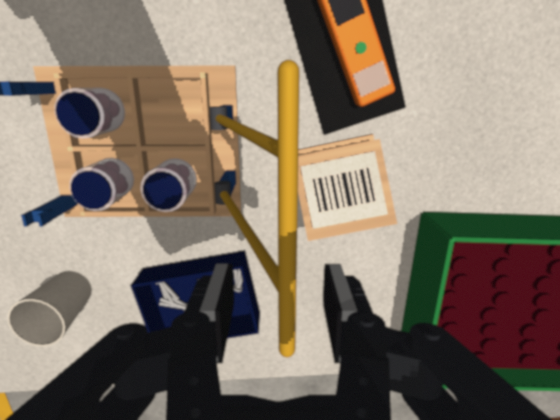

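The bar is at column 288, between the fingers (centre ≈278), with its ends at rows 62 and 352. The label is fully visible at about (345,187).

Run:
```python
from h import *
c=cam('wrist');o=arm.get_obs()
for r in(62,150,217,285,352):
    p=onz(c,288,r,.317);print(p,'tool shift',np.array(o['ee_rot']).T@(p-o['tcp_pos'])/.025)
# label corners / marks from this view, with top view
w=[(301,163),(378,151),(393,219),(312,229)]
for q in w: print('lab',onz(c,*q,.062))
```

```text
[0.4502 0.22   0.317 ] tool shift [3.791  0.2147 2.481 ]
[0.4968 0.2171 0.317 ] tool shift [1.924  0.23   2.4812]
[0.5375 0.2146 0.317 ] tool shift [0.2904 0.2434 2.4813]
[0.5846 0.2116 0.317 ] tool shift [-1.5981  0.2589  2.4814]
[0.638  0.2083 0.317 ] tool shift [-3.7367  0.2764  2.4815]
lab [0.56   0.2369 0.062 ]
lab [0.5514 0.3363 0.062 ]
lab [0.6466 0.3586 0.062 ]
lab [0.6535 0.2474 0.062 ]
```

```bash
python3 -m handwheel '[[[0,0.24,0.3,0,0,0,40],[0,0.24,1.2,0,0,0,40],[0,0.24,2.1,0,0,0,40],[0,0.24,3,0,0,0,40],[0,0.24,3.15,0,0,0,40],[0,0.24,3.15,0,0,0,40],[0,0.24,3.15,0,0,0,40]]]' && python3 -m handwheel '[[[0,0,0,0,0,0,5],[0,0,0,0,0,0,5],[0,0,0,0,0,0,5],[0,0,0,0,0,0,5],[0,0,0,0,0,0,5],[0,0,0,0,0,0,5]]]'
python3 - <<'E'
from h import *
c,th,_=carrier();R=np.array([[np.cos(th),-np.sin(th)],[np.sin(th),np.cos(th)]])
o=arm.get_obs();p=np.array(o['tcp_pos']);q=R.T@(p[:2]-c);print(q,p)
h=np.array([.122,.085]);b=np.array([q[1],p[2]+.018]);d=b-h;print(np.hypot(*d),np.pi-np.arctan2(d[1],d[0]))
q0=np.pi-np.arctan2(d[1],d[0]);L=np.hypot(*d)
for a in np.arange(q0,-.01,-.1):
    y,z=h+.244*np.array([-np.cos(a),np.sin(a)]);b0=h+.244*np.array([-np.cos(q0),np.sin(q0)])
    print('%.2f  y %.2f z %.2f'%(a,(y-b0[0])/.025,-(z-b0[1])/.025))
E
```

```text
t: 27.35
tcp_pos: [0.5451, 0.2148, 0.3013]
ee_rot: [[-0.998, 0.07, 0.001], [0.07, 0.998, 0.0], [-0.001, 0.001, -1.0]]
contact_force: [-0.1, 0.2, -0.3]
finger_gap: 0.0401
grip_force: 0.0
t: 27.95
tcp_pos: [0.5448, 0.2151, 0.3011]
ee_rot: [[-0.998, 0.069, 0.002], [0.069, 0.998, 0.001], [-0.001, 0.001, -1.0]]
contact_force: [-0.5, 0.4, 5.1]
finger_gap: 0.01
grip_force: 58.7
[0.0007 0.2023] [0.5448 0.2151 0.3011]
0.24754275187258226 1.901319755111052
1.90  y 0.00 z -0.00
1.80  y -0.94 z -0.27
1.70  y -1.90 z -0.45
1.60  y -2.87 z -0.52
1.50  y -3.85 z -0.50
1.40  y -4.81 z -0.39
1.30  y -5.77 z -0.18
1.20  y -6.69 z 0.13
1.10  y -7.58 z 0.53
1.00  y -8.43 z 1.01
0.90  y -9.22 z 1.58
0.80  y -9.96 z 2.22
0.70  y -10.62 z 2.93
0.60  y -11.22 z 3.71
0.50  y -11.73 z 4.54
0.40  y -12.15 z 5.42
0.30  y -12.49 z 6.34
0.20  y -12.73 z 7.28
0.10  y -12.88 z 8.24
0.00  y -12.93 z 9.22
```

```bash
python3 -m handwheel '[[[0,-0.94,-0.27,0,0,0,5],[0,-1.9,-0.45,0,0,0,5],[0,-2.87,-0.52,0,0,0,5],[0,-3.85,-0.5,0,0,0,5],[0,-4.81,-0.39,0,0,0,5],[0,-5.77,-0.18,0,0,0,5],[0,-5.77,-0.18,0,0,0,5]]]'; python3 -c "
from h import *
c,th,_=carrier();R=np.array([[np.cos(th),-np.sin(th)],[np.sin(th),np.cos(th)]])
o=arm.get_obs();p=np.array(o['tcp_pos']);q=R.T@(p[:2]-c);d=np.array([q[1],p[2]+.018])-[.122,.085];print(q,np.hypot(*d),np.pi-np.arctan2(d[1],d[0]),o['contact_force'])"
```

```text
t: 28.65
tcp_pos: [0.5351, 0.0686, 0.3049]
ee_rot: [[-0.997, 0.071, 0.002], [0.071, 0.997, -0.001], [-0.002, -0.001, -1.0]]
contact_force: [2.8, -3.7, 1.9]
finger_gap: 0.0094
grip_force: 60.4
[0.0012 0.0556] 0.2470254586045632 1.2985881751580204 [ 2.7891 -3.7328  1.8593]
```

```bash
python3 -m handwheel '[[[0,-0.92,0.31,0,0,0,5],[0,-1.81,0.71,0,0,0,5],[0,-2.66,1.19,0,0,0,5],[0,-3.45,1.76,0,0,0,5],[0,-4.19,2.4,0,0,0,5],[0,-4.85,3.11,0,0,0,5],[0,-5.45,3.89,0,0,0,5],[0,-5.96,4.72,0,0,0,5]]]' && python3 -m handwheel '[[[0,-0.42,0.88,0,0,0,5],[0,-0.76,1.8,0,0,0,5],[0,-1,2.74,0,0,0,5],[0,-1.15,3.7,0,0,0,5],[0,-1.15,3.7,0,0,0,5]]]'; python3 -c "
from h import *
c,th,_=carrier();R=np.array([[np.cos(th),-np.sin(th)],[np.sin(th),np.cos(th)]])
o=arm.get_obs();p=np.array(o['tcp_pos']);q=R.T@(p[:2]-c);d=np.array([q[1],p[2]+.018])-[.122,.085];print(q,p,np.hypot(*d),np.pi-np.arctan2(d[1],d[0]),o['contact_force'])"
```

```text
t: 29.45
tcp_pos: [0.5253, -0.0779, 0.1864]
ee_rot: [[-0.998, 0.07, 0.003], [0.07, 0.998, 0.001], [-0.003, 0.001, -1.0]]
contact_force: [10.5, 12.7, -5.3]
finger_gap: 0.0095
grip_force: 58.3
t: 29.95
tcp_pos: [0.5235, -0.1052, 0.092]
ee_rot: [[-0.998, 0.071, 0.001], [0.071, 0.998, 0.002], [-0.001, 0.002, -1.0]]
contact_force: [10.7, 13.9, -2.1]
finger_gap: 0.0098
grip_force: 58.5
[ 0.0016 -0.1186] [ 0.5235 -0.1052  0.092 ] 0.24194112405404172 0.10369691882246768 [10.673  13.9499 -2.1403]
```

```bash
python3 -m handwheel '[[[0,0,0.3,0,0,0,5],[0,0,0.6,0,0,0,5],[0,0,0.85,0,0,0,5],[0,0,1,0,0,0,5],[0,0,1,0,0,0,5],[0,0,1,0,0,0,5]]]'; python3 -c "
from h import *
c,th,_=carrier();R=np.array([[np.cos(th),-np.sin(th)],[np.sin(th),np.cos(th)]])
o=arm.get_obs();p=np.array(o['tcp_pos']);q=R.T@(p[:2]-c);d=np.array([q[1],p[2]+.018])-[.122,.085];print(q,p,np.hypot(*d),np.pi-np.arctan2(d[1],d[0]),o['contact_force'])"
```

```text
t: 30.55
tcp_pos: [0.5244, -0.1058, 0.0727]
ee_rot: [[-0.998, 0.069, 0.007], [0.069, 0.998, -0.001], [-0.007, -0.001, -1.0]]
contact_force: [-2.4, 12.0, 40.9]
finger_gap: 0.0094
grip_force: 67.2
[ 0.0026 -0.1191] [ 0.5244 -0.1058  0.0727] 0.2412160394067997 0.023566094566403795 [-2.3751 12.0289 40.8898]
```

```bash
python3 -m handwheel '[[[0,0,-0.2,0,0,0,30],[0,0,-0.2,0,0,0,30],[0,0,-0.2,0,0,0,30],[0,0,-1,0,0,0,30],[0,0,-2.2,0,0,0,30],[0,0,-2.2,0,0,0,0],[0,0,-2.2,0,0,0,0],[0,0,-2.2,0,0,0,0]]]'
python3 - <<'E'
from h import *
print(bay(0,-.122,.091))
a=arm.camera('top');b=arm.camera('scene')
cv2.imwrite('pics/s4.png',cv2.resize(b[110:290,180:390,::-1],None,fx=3.3,fy=3.3,interpolation=2))
E
```

```text
t: 31.35
tcp_pos: [0.5218, -0.1063, 0.1233]
ee_rot: [[-0.998, 0.069, -0.001], [0.069, 0.998, 0.001], [0.002, 0.0, -1.0]]
contact_force: [-0.2, 0.4, 0.2]
finger_gap: -0.0003
grip_force: 0.0
(array([-0.0017, -0.0889,  1.2917]), array([ 0.0005, -0.0015, -0.0001]))
```

View pics/s4.png

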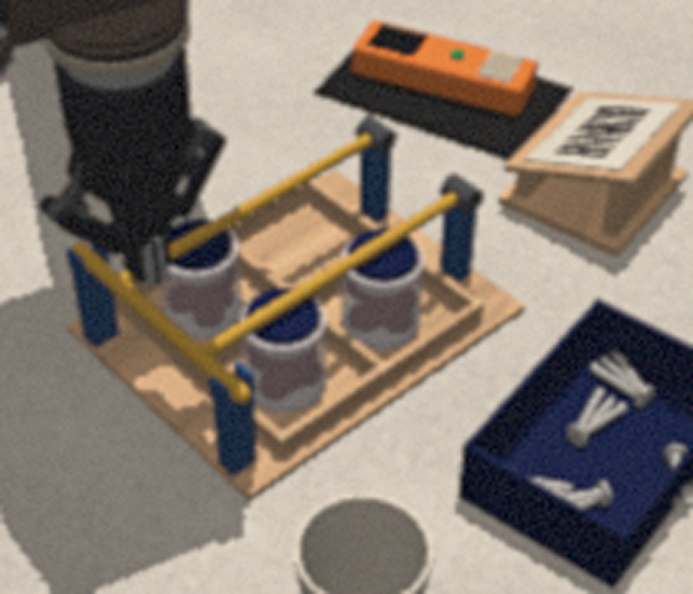

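The bar lies in both catch posts. I'll press on top to make sure.

```bash
python3 -m handwheel '[[[0,-0.05,0.4,0,0,0,0],[0,-0.05,0.8,0,0,0,0],[0,-0.05,1.1,0,0,0,0],[0,-0.05,1.25,0,0,0,0],[0,-0.05,1.3,0,0,0,0],[0,-0.05,1.35,0,0,0,0],[0,-0.05,1.35,0,0,0,0]]]'
```

```text
t: 32.15
tcp_pos: [0.522, -0.1075, 0.091]
ee_rot: [[-0.998, 0.069, -0.0], [0.069, 0.998, 0.0], [0.0, 0.0, -1.0]]
contact_force: [-3.4, -0.0, 3.6]
finger_gap: -0.0001
grip_force: 1.7
```

```bash
python3 -m handwheel '[[[0,0,0.04,0,0,0,0],[0,0,0.1,0,0,0,0],[0,0,0.14,0,0,0,0],[0,0,0.14,0,0,0,0]]]';python3 -m handwheel '[[[0,0,-1,0,0,0,0],[0,0,-2.5,0,0,0,60],[0,0,-4.4,0,0,0,60],[0,0,-6.3,0,0,0,60],[0,0,-8,0,0,0,60],[0,0,-8,0,0,0,60]]]'
```

```text
t: 32.55
tcp_pos: [0.5222, -0.1074, 0.0901]
ee_rot: [[-0.998, 0.069, 0.002], [0.069, 0.998, -0.001], [-0.002, -0.0, -1.0]]
contact_force: [-11.9, 3.9, 39.3]
finger_gap: 0.0004
grip_force: 19.7
t: 33.15
tcp_pos: [0.5237, -0.108, 0.2929]
ee_rot: [[-0.998, 0.069, 0.01], [0.069, 0.998, -0.003], [-0.01, -0.002, -1.0]]
contact_force: [-0.3, 0.3, 0.1]
finger_gap: 0.0597
grip_force: 0.0
```

```bash
python3 -m handwheel '[[[0.4,1.2,-0.5,0,0,0,85],[0.8,2.9,-1,0,0,0,85],[1.2,4.7,-1.5,0,0,0,85],[1.6,6.5,-2,0,0,0,85],[2,8.3,-2.5,0,0,0,85],[2.4,10.1,-3,0,0,0,85],[2.8,11.9,-3.5,0,0,0,85],[3.2,13.7,-4,0,0,0,85]]]' && python3 -m handwheel '[[[0.4,1.3,-0.3,0,0,0,85],[0.8,2.3,-0.3,0,0,0,85],[0.8,2.3,-0.3,0,0,0,85],[0.8,2.3,-0.3,0,0,0,85],[0.8,2.3,-0.3,0,0,0,85]]]'
python3 - <<'E'
from h import *
o=arm.get_obs();im=arm.camera('wrist');np.savez('w3.npz',p=o['tcp_pos'],R=o['ee_rot'],im=im)
print(o['tcp_pos'],o['qvel'])
cv2.imwrite('pics/w3.png',cv2.resize(im[:,:,::-1],(800,600),interpolation=2))
a=arm.camera('scene');np.save('s3.npy',a);cv2.imwrite('pics/s5.png',cv2.resize(a[90:200,250:410,::-1],None,fx=5,fy=5,interpolation=2))
E
```

```text
t: 33.95
tcp_pos: [0.4653, 0.2414, 0.3873]
ee_rot: [[-0.998, 0.069, 0.0], [0.069, 0.998, 0.0], [-0.0, 0.0, -1.0]]
contact_force: [1.4, -0.1, 1.4]
finger_gap: 0.0849
grip_force: 0.0
t: 34.45
tcp_pos: [0.4504, 0.2977, 0.3942]
ee_rot: [[-0.998, 0.07, -0.0], [0.07, 0.998, -0.0], [0.0, -0.0, -1.0]]
contact_force: [0.3, 0.5, 0.2]
finger_gap: 0.085
grip_force: 0.0
[0.4504 0.2977 0.3942] [-0.0088 -0.0031 -0.0023  0.      0.0027  0.0016]
```

View pics/w3.png

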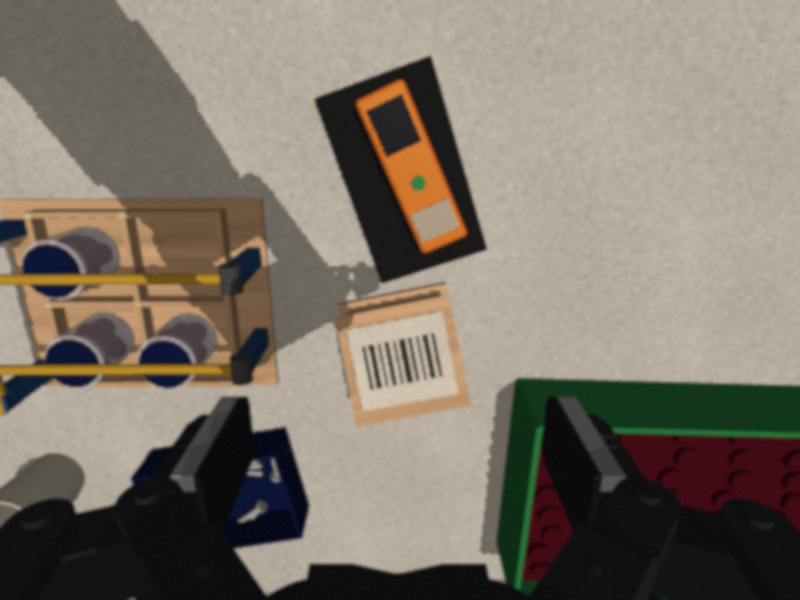

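View pics/s5.png

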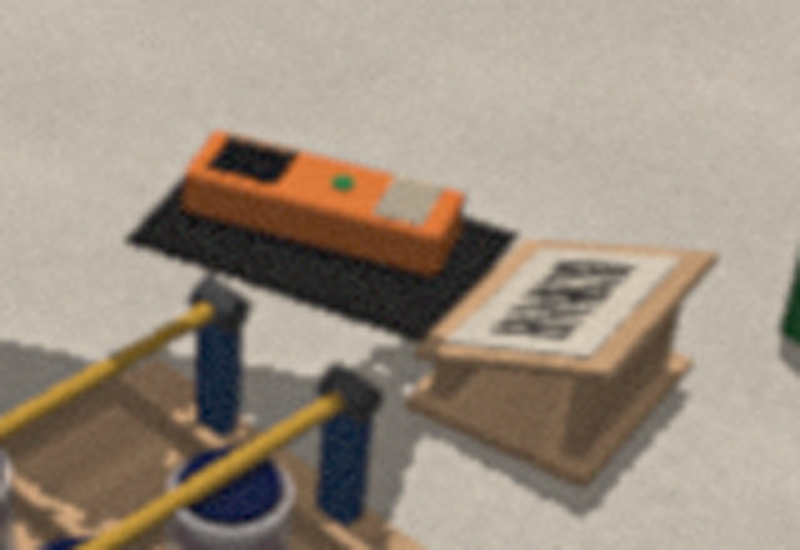

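The wrist view (800 px) has label corners at (350,331), (441,310), (458,395) and (362,411). The reader top is at (357,100), (400,80), (467,237) and (423,254), and the mat at (316,98), (432,57), (486,248) and (381,282). The scene crop confirms the label's high side is away from the robot.

```bash
cat > fit.py <<'E'
from h import *
from scipy.optimize import least_squares
d=np.load('w3.npz');T=np.eye(4);T[:3,:3]=d['R'];T[:3,3]=d['p'];m=arm.camera_model('wrist')
W=(210/np.tan(np.radians(m['vfov'])/2),m['cx'],m['cy'],T@m['tool_from_camera']);S=cam('scene')
w=lambda p:(p[0]*.7,p[1]*.7);s=lambda p:(250+p[0]/5,90+p[1]/5);t=lambda p:((130+p[0]/2.2)*.7,(230+p[1]/2.2)*.7)
def Rz(a):return cv2.Rodrigues(np.array([0,0,a]))[0]
def fit(views,loc,x0,tilt=None,z=None):
    def pose(v):
        R=Rz(v[2]) if tilt is None else Rz(v[2])@cv2.Rodrigues(np.array([0,-v[4] if len(v)>4 else -tilt,0]))[0]
        return R,np.array([v[0],v[1],z if z is not None else v[3]])
    def f(v):
        R,c=pose(v);return np.concatenate([np.subtract(proj(C,c+R@l),p) for C,ps in views for l,p in zip(loc,ps)])
    r=least_squares(f,x0,loss='soft_l1');return r.x,f(r.x).reshape(-1,2)
box=lambda a,b:[np.array([i*a/2,j*b/2,0]) for i,j in((-1,-1),(-1,1),(1,1),(1,-1))]
LV=[(W,[w(p) for p in((350,331),(441,310),(458,395),(362,411))]),(S,[s(p) for p in((450,343),(530,250),(677,257),(600,357))])]
lab=[fit(LV,box(.085,.1),[.6,.29,.062,.1][:2]+[.1,.062],.35),fit(LV,box(.085,.1),[.6,.29,.1,.062,.35],.35)]
rd=fit([(W,[w(p) for p in((357,100),(400,80),(467,237),(423,254))]),(CT,[t(p) for p in((133,541),(60,332),(122,308),(200,513))])][:1],box(.16,.05),[.41,.31,.3],z=.034)
mt=fit([(W,[w(p) for p in((316,98),(432,57),(486,248),(381,282))]),(CT,[w(p) for p in((248,467),(178,487),(149,368),(217,348))])],box(.2,.12),[.42,.305,.27],z=.004)
if __name__=='__main__':
    for k in lab+[rd,mt]:print(k[0]);print(k[1].round(1).tolist())
E
python3 fit.py
```

```text
[0.6005 0.2917 0.1497 0.0616]
[[-2.9, -0.3], [-0.0, 0.5], [0.3, -1.6], [0.4, 0.4], [-0.2, -0.0], [2.4, -0.3], [1.3, 0.2], [-1.3, 0.1]]
[0.6005 0.2917 0.1486 0.0615 0.3644]
[[-2.8, -0.4], [0.0, 0.5], [0.3, -1.5], [0.4, 0.5], [-0.1, 0.2], [2.5, -0.1], [1.3, -0.0], [-1.3, -0.1]]
[0.4147 0.3158 0.3447]
[[-2.2, 0.7], [2.7, -2.0], [0.7, -0.4], [-0.8, 1.5]]
[0.4221 0.307  0.2527]
[[-2.0, -0.7], [-0.4, -2.3], [0.9, 1.1], [-0.2, 1.2], [-0.1, -0.0], [-2.6, 1.0], [-1.8, -1.1], [0.7, -1.5]]
```

Run:
```python
from fit import *
r=fit([(CT,[t(p) for p in((200,513),(133,541),(60,332),(122,308))])],box(.16,.05),[.41,.31,.3],z=.034);print(r[0],r[1].round(1).tolist())
r=fit([(CT,[w(p) for p in((248,467),(178,487),(149,368),(217,348))])],box(.2,.12),[.42,.305,.27],z=.004);print(r[0],r[1].round(1).tolist())
print(rows([.414,.312,.14],down(.345+np.pi/2)),arm.get_obs()['qpos'])
```

```text
[0.4134 0.3107 0.3697] [[0.2, 0.6], [0.2, 0.6], [-0.8, -0.3], [0.2, -1.3]]
[0.421  0.3048 0.2649] [[1.3, 0.0], [-1.0, 1.7], [-1.3, -0.2], [1.0, -1.2]]
(array([ 1.4956,  0.4754, 10.178 ]), array([-0.    , -0.0001, -0.4156])) [ 0.4613  0.24    1.5134 -0.      1.3882 -1.0389]
```

```bash
python3 -m handwheel '[[[0.3,0.1,1,0,0,-0.12,85],[0.7,0.2,2.7,0,0,-0.25,85],[1.1,0.3,4.4,0,0,-0.38,85],[1.5,0.45,6.1,0,0,-0.428,85],[1.5,0.45,7.8,0,0,-0.428,85],[1.5,0.45,9.2,0,0,-0.428,85],[1.5,0.45,9.7,0,0,-0.428,85],[1.5,0.45,9.7,0,0,-0.428,85]]]'
python3 - <<'E'
from h import *
print(rows([.414,.311,.011],down(.358+np.pi/2)),arm.get_obs()['qpos'])
im=arm.camera('wrist');cv2.imwrite('pics/w4.png',im[:,:,::-1])
E
```

```text
t: 35.35
tcp_pos: [0.4133, 0.3112, 0.1504]
ee_rot: [[-0.937, -0.35, -0.003], [-0.35, 0.937, -0.002], [0.003, -0.0, -1.0]]
contact_force: [-0.1, 0.5, 1.3]
finger_gap: 0.0855
grip_force: 0.0
(array([-0.0438, -0.0155,  5.5751]), array([-0.0005, -0.0034, -0.0005])) [ 0.5177  0.446   1.908   0.0001  0.791  -1.4106]
```

View pics/w4.png

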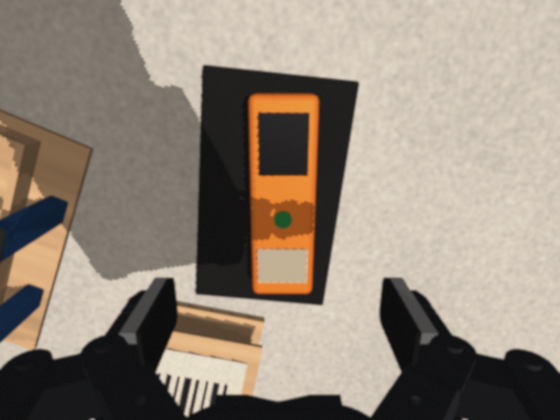

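The reader stands nearly straight in the wrist view, with top corners (249,95), (319,95), (313,293) and (254,293). Mat corners are (204,66), (357,82), (322,304) and (196,293).

Run:
```python
from h import *
c=cam('wrist');o=arm.get_obs();E=np.array(o['ee_rot'])
for z,ps in((.034,[(249,95),(319,95),(313,293),(254,293)]),(.004,[(204,66),(357,82),(322,304),(196,293)])):
    P=np.array([onz(c,*p,z) for p in ps]);print(P[:,:2].tolist(),P.mean(0),np.linalg.norm(P[0]-P[1]),np.linalg.norm(P[1]-P[2]))
    d=(P[2]+P[3]-P[0]-P[1])[:2];print('yaw',np.arctan2(d[1],d[0]));q=P.mean(0);
    print(rows([q[0],q[1],.011],down(np.arctan2(d[1],d[0])+np.pi/2)))
```

```text
[[0.34899391979596445, 0.26626380060731], [0.33207150206982916, 0.31166063677325684], [0.4796002810813616, 0.3675180114360808], [0.4967732675813349, 0.3214100465009991]] [0.4144 0.3167 0.034 ] 0.048448332846194396 0.15774912659300735
yaw 0.35955145397278665
(array([-0.0999,  0.1831,  5.6284]), array([-0.0002, -0.0012, -0.0019]))
[[0.34267905083627626, 0.22587543665961637], [0.31281627907161663, 0.33856917826711913], [0.5043027451942739, 0.38976167014621194], [0.5342011553656234, 0.27536048498051585]] [0.4235 0.3074 0.004 ] 0.11658329440776131 0.1982113466301426
yaw 0.2570448671708157
(array([-0.3118, -0.2941,  5.6282]), array([-0.0002, -0.0012,  0.1006]))
```

```bash
python3 -m handwheel '[[[-0.1,0.15,0.8,0,0,0,85],[-0.1,0.15,2.3,0,0,0,85],[-0.1,0.15,3.8,0,0,0,85],[-0.1,0.15,5,0,0,0,85],[-0.1,0.15,5.5,0,0,0,85],[-0.1,0.15,5.6,0,0,0,85],[-0.1,0.15,5.6,0,0,0,85]]]' && python3 -m handwheel '[[[0,0,0,0,0,0,35],[0,0,0,0,0,0,35],[0,0,0,0,0,0,35],[0,0,0,0,0,0,35],[0,0,0,0,0,0,35],[0,0,0,0,0,0,35]]]'
python3 -c "
from h import *
o=arm.get_obs();print(o['tcp_pos'],np.array(o['ee_rot']))"
```

```text
t: 36.1
tcp_pos: [0.4152, 0.3169, 0.0131]
ee_rot: [[-0.936, -0.351, 0.001], [-0.351, 0.936, 0.001], [-0.001, 0.0, -1.0]]
contact_force: [0.3, 0.9, -0.1]
finger_gap: 0.0846
grip_force: 0.0
t: 36.7
tcp_pos: [0.415, 0.3169, 0.0134]
ee_rot: [[-0.936, -0.351, 0.002], [-0.351, 0.936, 0.001], [-0.002, 0.0, -1.0]]
contact_force: [-1.1, -0.6, 10.3]
finger_gap: 0.0489
grip_force: 61.8
[0.415  0.3169 0.0134] [[-0.9364 -0.351   0.0017]
 [-0.351   0.9364  0.0011]
 [-0.002   0.0004 -1.    ]]
```

```bash
python3 -m handwheel '[[[0,0,-0.6,0,0,0,35],[0,0,-2,0,0,0,35],[0,0,-4,0,0,0,35],[0,0,-6,0,0,0,35],[0,0,-8,0,0,0,35],[0,0,-10,0,0,0,35],[0,0,-12,0,0,0,35],[0,0,-14,0,0,0,35]]]' && python3 -m handwheel '[[[0,0,-1,0,-0.14,0,35],[0,0,-2,0,-0.28,0,35],[0,0,-3,0,-0.42,0,35],[0,0,-3,0,-0.56,0,35],[0,0,-3,0,-0.7,0,35],[0,0,-3,0,-0.84,0,35],[0,0,-3,0,-0.95,0,35],[0,0,-3,0,-0.95,0,35]]]'
python3 - <<'E'
from h import *
o=arm.get_obs();E=np.array(o['ee_rot']);print(E)
r=np.array(o['tcp_pos'])-E[:,2]*.0+E[:,2]*.0094
S=cam('scene');uv={}
for nm,off in(('grey',-.055),('black',.055)):
    uv[nm]=proj(S,r+E[:,0]*off);print(nm,uv[nm])
print('facing',(S[3][:3,3]-r)@E[:,2])
im=arm.camera('scene');m=np.mean(list(uv.values()),0).astype(int);print(m)
y0,x0=max(m[1]-60,0),max(m[0]-80,0)
cv2.imwrite('pics/s6.png',cv2.resize(im[y0:y0+120,x0:x0+160,::-1],None,fx=4,fy=4,interpolation=2));print(x0,y0)
E
```

```text
t: 37.5
tcp_pos: [0.4137, 0.3161, 0.3647]
ee_rot: [[-0.936, -0.351, 0.0], [-0.351, 0.936, 0.0], [-0.001, 0.0, -1.0]]
contact_force: [-0.3, 0.7, -3.1]
finger_gap: 0.0488
grip_force: 63.5
t: 38.3
tcp_pos: [0.4129, 0.316, 0.4362]
ee_rot: [[-0.544, -0.352, 0.762], [-0.204, 0.936, 0.287], [-0.814, -0.0, -0.581]]
contact_force: [0.1, -0.4, -2.3]
finger_gap: 0.0487
grip_force: 63.7
[[-0.5435 -0.352   0.762 ]
 [-0.2044  0.936   0.2866]
 [-0.8141 -0.     -0.5807]]
grey (np.float64(343.9037010802328), np.float64(-41.61718042317656))
black (np.float64(313.728790209289), np.float64(-2.35052851842849))
facing 0.06757122523297918
[328 -21]
248 0
```

View pics/s6.png

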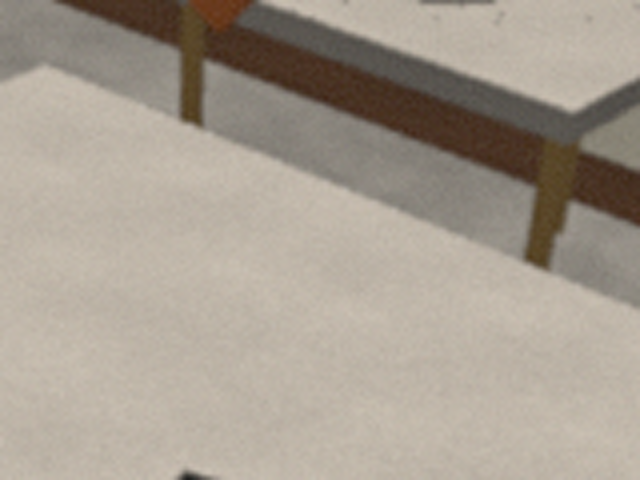

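The reader is above the frame, with only its tip visible at the top. I'll turn and move it towards the scene camera and check colours at the two candidate window spots.

```bash
python3 -m handwheel '[[[0.5,-1.4,0.3,0.07,0,0.05,35],[1,-2.8,0.6,0.15,0,0.1,35],[1.5,-4.3,0.8,0.23,0,0.16,35],[2,-5.8,1.1,0.31,0,0.22,35],[2.5,-7.2,1.4,0.39,0,0.28,35],[3,-8.6,1.6,0.47,0,0.33,35],[3.4,-10,1.8,0.53,0,0.38,35],[3.7,-11.2,2,0.57,0,0.407,35]]]'
python3 - <<'E'
from h import *
o=arm.get_obs();E=np.array(o['ee_rot']);print(E)
r=np.array(o['tcp_pos'])+E[:,2]*.0094
S=cam('scene');im=arm.camera('scene')
print('facing',(S[3][:3,3]-r)@E[:,2])
for nm,off in(('grey',-.055),('mid',0),('black',.055)):
    u,v=proj(S,r+E[:,0]*off);u,v=int(u),int(v);print(nm,u,v,im[v-2:v+3,u-2:u+3].mean((0,1)) if 2<v<417 else None)
m=[int(x) for x in proj(S,r)];y0,x0=max(m[1]-60,0),max(m[0]-80,0)
cv2.imwrite('pics/s7.png',cv2.resize(im[y0:y0+120,x0:x0+160,::-1],None,fx=4,fy=4,interpolation=2));print(x0,y0)
E
```

```text
t: 39.15
tcp_pos: [0.5008, 0.0431, 0.3685]
ee_rot: [[-0.592, 0.332, 0.735], [0.213, 0.943, -0.255], [-0.778, 0.005, -0.629]]
contact_force: [-0.0, 0.5, -3.0]
finger_gap: 0.0488
grip_force: 63.7
[[-0.5917  0.3319  0.7347]
 [ 0.2125  0.9433 -0.2549]
 [-0.7776  0.0053 -0.6287]]
facing 0.29842033536552687
grey 274 50 [85.36 38.64 22.76]
mid 267 64 [92.76 52.12 25.96]
black 260 76 [102.72  67.56  45.84]
187 4
```

View pics/s7.png

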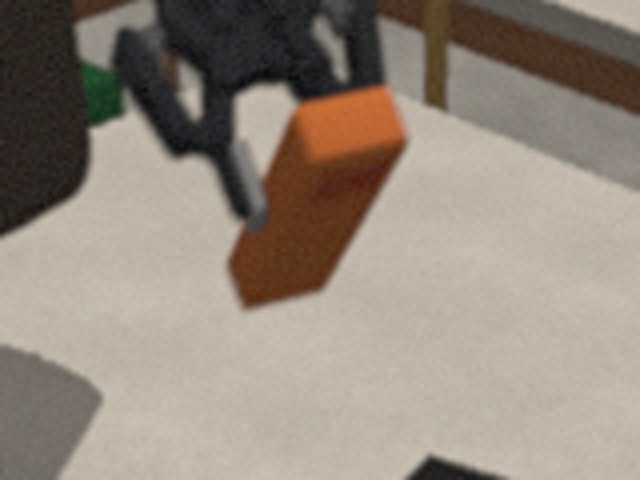

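The window is at crop (352,178), the grey end, as predicted, so reader +x = −tool x. Next I'll refine the label pose with the top view and paper contours.

```bash
cat > lab.py <<'E'
from fit import *
def paper(im,u,v,r=45):
    h=cv2.cvtColor(cv2.resize(im,None,fx=4,fy=4,interpolation=cv2.INTER_CUBIC),cv2.COLOR_RGB2HSV)
    x0,y0=int(4*(u-r)),int(4*(v-r));h=cv2.GaussianBlur(h[y0:int(4*(v+r)),x0:int(4*(u+r))],(9,9),0)
    best=None
    for th in range(35,90,5):
        m=cv2.inRange(h,(0,0,100),(180,th,255))
        cs,_=cv2.findContours(m,cv2.RETR_EXTERNAL,cv2.CHAIN_APPROX_NONE)
        cs=[c for c in cs if cv2.pointPolygonTest(cv2.convexHull(c),(4.*r,4.*r),False)>0 and cv2.contourArea(cv2.convexHull(c))<60000 and c[:,:,0].min()>2 and c[:,:,1].min()>2]
        if not cs: continue
        c=cv2.convexHull(max(cs,key=cv2.contourArea));a=cv2.contourArea(c)
        p=cv2.approxPolyDP(c,.06*cv2.arcLength(c,True),True)[:,0]
        if len(p)==4: print(th,int(a),((p+[x0,y0])/4).tolist())
E
python3 - <<'E'
from lab import *
a=arm.camera('top');np.save('top3.npy',a)
print('top');paper(a,140,210)
print('w');paper(np.load('w3.npz')['im'],282,253)
print('s');paper(np.load('s3.npy'),250+562/5,90+303/5)
E
```

```text
top
w
40 55844 [[307.0, 221.0], [318.0, 273.25], [255.25, 284.75], [245.0, 232.75]]
45 59136 [[308.0, 219.75], [318.75, 274.0], [255.25, 286.0], [244.5, 232.25]]
s
35 3505 [[375.5, 142.75], [364.25, 156.0], [353.5, 156.25], [360.5, 142.75]]
40 8239 [[383.5, 142.75], [367.0, 160.5], [341.0, 157.5], [358.25, 141.0]]
45 8669 [[384.0, 142.25], [367.25, 160.75], [340.75, 158.0], [358.5, 140.5]]
50 9028 [[384.5, 142.5], [367.0, 161.0], [340.25, 157.75], [358.5, 140.25]]
55 9334 [[384.75, 142.0], [367.5, 161.0], [340.0, 158.0], [358.0, 140.25]]
60 9577 [[385.0, 141.75], [367.25, 161.25], [339.75, 158.0], [358.25, 140.0]]
65 9887 [[385.25, 141.75], [367.5, 161.25], [339.75, 158.25], [358.25, 139.75]]
```

```bash
cat > aim.py <<'E'
from fit import *
LV2=[(W,[(245,232.5),(308,220),(318.4,273.6),(255.3,285.5)]),(S,[(340,158),(358.3,140.3),(384.8,142),(367.3,161)])]
lf=fit(LV2,box(.085,.1),[.6,.29,.1,.062],.35)
v=lf[0];RL=Rz(v[2])@cv2.Rodrigues(np.array([0,-.35,0.]))[0];L=np.array([v[0],v[1],v[3]])
n=RL[:,2];xl=RL[:,0];ET=np.column_stack([-xl,RL[:,1],-n])
def tgt(h): return L+(h+.0094)*n-.055*xl
E
python3 - <<'E'
from aim import *
print(lf[0],lf[1].round(1).tolist(),n,np.linalg.det(ET))
print(fit(LV2,box(.085,.1),[.6,.29,.1,.062,.35],.35)[0],fit(LV2[:1],box(.085,.1),[.6,.29,.1,.062],.35)[0])
print(tgt(.08),rows(tgt(.08),ET),'hi',rows(tgt(.15),ET)[0],arm.get_obs()['tcp_pos'])
E
```

```text
[0.5998 0.2914 0.1456 0.0605] [[-2.6, -2.1], [0.9, -3.3], [2.5, 0.5], [-1.4, 1.5], [-0.5, 0.8], [-0.1, -0.3], [1.6, -0.1], [1.0, 0.8]] [-0.3393 -0.0498  0.9394] 1.0
[0.5998 0.2914 0.1457 0.0605 0.349 ] [0.6162 0.2908 0.1373 0.0298]
[0.5184 0.2794 0.1256] (array([9.1535, 9.1333, 4.1728]), array([-0.2818,  0.5306, -0.4022])) hi [7.6421 8.6971 1.8565] [0.5012 0.0422 0.3681]
```

```bash
python3 -m handwheel '[[[0.8,0.9,0.2,-0.03,0.06,-0.05,35],[1.9,2.1,0.4,-0.08,0.14,-0.11,35],[3,3.4,0.7,-0.12,0.22,-0.17,35],[4.1,4.7,1,-0.16,0.3,-0.23,35],[5.2,6,1.3,-0.2,0.38,-0.29,35],[6.4,7.3,1.6,-0.24,0.46,-0.35,35],[7.64,8.7,1.86,-0.282,0.531,-0.402,35],[7.64,8.7,1.86,-0.282,0.531,-0.402,35]]]' && python3 -m handwheel '[[[0,0,0,0,0,0,35],[0,0,0,0,0,0,35],[0,0,0,0,0,0,35]]]'
python3 - <<'E'
from aim import *
print(rows(tgt(.08),ET))
W=cam('wrist');im=arm.camera('wrist')
h=cv2.cvtColor(im,cv2.COLOR_RGB2HSV);m=cv2.inRange(h,(3,130,90),(18,255,255));n_,l,st,c=cv2.connectedComponentsWithStats(m);i=1+np.argmax(st[1:,4]);print('orange',st[i],c[i])
o=arm.get_obs();E=np.array(o['ee_rot']);p=np.array(o['tcp_pos'])
for x in(.08,):
  for y in(-.025,.025):
    print('pred rear top corner',proj(W,p+E@np.array([x,y,.0094-.03])))
np.save('w5.npy',im)
E
```

```text
t: 40.05
tcp_pos: [0.4926, 0.2815, 0.1888]
ee_rot: [[-0.93, -0.155, 0.334], [-0.146, 0.988, 0.053], [-0.338, 0.001, -0.941]]
contact_force: [0.6, 0.1, -2.7]
finger_gap: 0.049
grip_force: 63.9
t: 40.35
tcp_pos: [0.4931, 0.278, 0.1928]
ee_rot: [[-0.928, -0.15, 0.341], [-0.14, 0.989, 0.052], [-0.345, 0.001, -0.938]]
contact_force: [0.7, -1.0, -1.9]
finger_gap: 0.0487
grip_force: 64.0
(array([-0.0136, -0.0815,  2.879 ]), array([0.0026, 0.0027, 0.0046]))
orange [  206    90   147   306 24492] [278.3894 244.6734]
pred rear top corner (np.float64(200.85882868739293), np.float64(96.59432991868164))
pred rear top corner (np.float64(354.5309271100483), np.float64(96.45798581957057))
```

```bash
python3 -m handwheel '[[[0,0,0.5,0,0,0,35],[0,-0.05,1.3,0,0,0,35],[-0.05,-0.08,2.1,0,0,0,35],[-0.05,-0.08,2.7,0,0,0,35],[-0.05,-0.08,2.88,0,0,0,35],[-0.05,-0.08,2.88,0,0,0,35],[-0.05,-0.08,2.88,0,0,0,35],[-0.05,-0.08,2.88,0,0,0,35]]]'
python3 - <<'E'
from aim import *
print(rows(tgt(.08),ET))
E
```

```text
t: 41.2
tcp_pos: [0.5192, 0.2807, 0.1253]
ee_rot: [[-0.928, -0.15, 0.341], [-0.141, 0.989, 0.053], [-0.345, 0.001, -0.939]]
contact_force: [-0.9, -0.2, -2.0]
finger_gap: 0.0486
grip_force: 63.9
(array([ 0.0355, -0.0264, -0.0167]), array([0.0029, 0.0022, 0.0054]))
```

```bash
for i in 1; do python3 -m handwheel '[[[0,0,0,0,0,0,35],[0,0,0,0,0,0,35],[0,0,0,0,0,0,35],[0,0,0,0,0,0,35],[0,0,0,0,0,0,35],[0,0,0,0,0,0,35],[0,0,0,0,0,0,35],[0,0,0,0,0,0,35]]]'; python3 -m handwheel '[[[0,0,0,0,0,0,35],[0,0,0,0,0,0,35],[0,0,0,0,0,0,35],[0,0,0,0,0,0,35],[0,0,0,0,0,0,35],[0,0,0,0,0,0,35],[0,0,0,0,0,0,35],[0,0,0,0,0,0,35]]]'; python3 -m handwheel '[[[0,0,0,0,0,0,35],[0,0,0,0,0,0,35],[0,0,0,0,0,0,35],[0,0,0,0,0,0,35],[0,0,0,0,0,0,35],[0,0,0,0,0,0,35]]]'; done
python3 - <<'E'
from aim import *
print(rows(tgt(.08),ET))
im=arm.camera('wrist')
h=cv2.cvtColor(im,cv2.COLOR_RGB2HSV);m=cv2.inRange(h,(3,130,90),(18,255,255));n_,l,st,c=cv2.connectedComponentsWithStats(m);i=1+np.argmax(st[1:,4]);print('orange',st[i],c[i])
# scene check of window end of reader
o=arm.get_obs();E=np.array(o['ee_rot']);p=np.array(o['tcp_pos']);S=cam('scene')
for x in(-.08,.08):
  for y in(-.025,.025): print(x,y,proj(S,p+E@np.array([x,y,.0094-.03])))
im=arm.camera('scene');h=cv2.cvtColor(im,cv2.COLOR_RGB2HSV);m=cv2.inRange(h,(3,130,60),(18,255,255));n_,l,st,c=cv2.connectedComponentsWithStats(m);i=1+np.argmax(st[1:,4]);print('orange',st[i],c[i])
cv2.imwrite('pics/s8.png',cv2.resize(im[70:190,260:420,::-1],None,fx=5,fy=5,interpolation=2))
E
```

```text
t: 42.0
tcp_pos: [0.5191, 0.2805, 0.1245]
ee_rot: [[-0.928, -0.15, 0.34], [-0.141, 0.989, 0.052], [-0.344, 0.001, -0.939]]
contact_force: [0.3, -0.1, -2.7]
finger_gap: 0.0489
grip_force: 63.9
t: 42.8
tcp_pos: [0.5191, 0.2805, 0.1246]
ee_rot: [[-0.928, -0.15, 0.34], [-0.141, 0.989, 0.052], [-0.344, 0.001, -0.939]]
contact_force: [0.8, 0.2, -1.9]
finger_gap: 0.0485
grip_force: 63.9
t: 43.4
tcp_pos: [0.5191, 0.2805, 0.1245]
ee_rot: [[-0.928, -0.15, 0.34], [-0.141, 0.989, 0.052], [-0.344, 0.001, -0.939]]
contact_force: [0.0, 0.2, -2.3]
finger_gap: 0.0485
grip_force: 63.9
(array([ 0.0204, -0.0195, -0.0445]), array([0.0025, 0.0011, 0.0054]))
orange [  206    90   147   306 24453] [278.5515 244.3919]
-0.08 -0.025 (np.float64(359.6268520724264), np.float64(117.00235164055083))
-0.08 0.025 (np.float64(369.3498874630078), np.float64(107.63574275345387))
0.08 -0.025 (np.float64(306.78390054541546), np.float64(115.71360812642895))
0.08 0.025 (np.float64(316.9231598909297), np.float64(107.18699504356682))
orange [ 335   19  225   94 1477] [449.09    64.9309]
```

The reader held steady for 2.3 s without slipping. Back off, then return to the mat.

```bash
python3 -m handwheel '[[[0,0,-0.7,0,0,0,35],[0,0,-2,0,0,0,35],[0,0,-3.5,0,0,0,35],[0,0,-4,0,0,0,35],[0,0,-4,0,0,0,35]]]'
python3 - <<'E'
from h import *
print(rows([.4225,.307,.12],down(.258+np.pi/2)),arm.get_obs()['tcp_pos'])
E
```

```text
t: 44.0
tcp_pos: [0.4852, 0.2755, 0.22]
ee_rot: [[-0.927, -0.151, 0.343], [-0.141, 0.989, 0.054], [-0.347, 0.001, -0.938]]
contact_force: [0.1, -0.4, -2.4]
finger_gap: 0.0488
grip_force: 64.1
(array([3.5371, 1.6166, 2.9594]), array([-0.0175,  0.354 , -0.106 ])) [0.4852 0.2755 0.22  ]
```

```bash
python3 -m handwheel '[[[0.6,0.3,0.2,0,0.1,-0.03,35],[1.5,0.7,0.7,-0.01,0.2,-0.06,35],[2.4,1.1,1.4,-0.015,0.3,-0.09,35],[3.1,1.4,2.2,-0.0175,0.354,-0.106,35],[3.54,1.62,2.96,-0.0175,0.354,-0.106,35],[3.54,1.62,2.96,-0.0175,0.354,-0.106,35],[3.54,1.62,2.96,-0.0175,0.354,-0.106,35],[3.54,1.62,2.96,-0.0175,0.354,-0.106,35]]]'
python3 - <<'E'
from h import *
print(rows([.4225,.307,.0145],down(.258+np.pi/2)),arm.get_obs()['tcp_pos'])
E
```

```text
t: 44.8
tcp_pos: [0.4226, 0.3066, 0.1191]
ee_rot: [[-0.967, -0.255, -0.002], [-0.255, 0.967, -0.001], [0.002, -0.001, -1.0]]
contact_force: [0.1, 0.1, -1.8]
finger_gap: 0.0485
grip_force: 63.8
(array([-0.0079,  0.0174,  4.1821]), array([-0.0005, -0.0021, -0.0006])) [0.4226 0.3066 0.1191]
```

```bash
python3 -m handwheel '[[[0,0,1,0,0,0,35],[0,0,2,0,0,0,35],[0,0,3,0,0,0,35],[0,0,3.7,0,0,0,35],[0,0,4,0,0,0,35],[0,0,4.15,0,0,0,35],[0,0,4.2,0,0,0,35],[0,0,4.2,0,0,0,35]]]'; python3 -c "
from h import *
o=arm.get_obs();print(o['tcp_pos'],o['contact_force'])"
```

```text
t: 45.6
tcp_pos: [0.4221, 0.3067, 0.0143]
ee_rot: [[-0.967, -0.255, -0.002], [-0.255, 0.967, -0.001], [0.002, -0.0, -1.0]]
contact_force: [-0.7, 0.3, -1.5]
finger_gap: 0.0486
grip_force: 63.9
[0.4221 0.3067 0.0143] [-0.7117  0.3185 -1.5411]
```

Release about 1 mm above contact, back straight up, and look.

```bash
python3 -m handwheel '[[[0,0,0.03,0,0,0,35],[0,0,0.03,0,0,0,80],[0,0,0.03,0,0,0,80],[0,0,0.03,0,0,0,80],[0,0,0.03,0,0,0,80],[0,0,-0.5,0,0,0,80],[0,0,-2,0,0,0,80],[0,0,-4,0,0,0,80]]]' && python3 -m handwheel '[[[0,0,-1.5,0,0,0,80],[0,0,-1.5,0,0,0,80],[0,0,-1.5,0,0,0,80]]]'
python3 - <<'E'
from h import *
im=arm.camera('wrist');cv2.imwrite('pics/w6.png',im[:,:,::-1]);np.save('w6.npy',im)
c=cam('wrist');f,cx,cy,C=c
h=cv2.cvtColor(im,cv2.COLOR_RGB2HSV)
m=cv2.inRange(h,(3,130,60),(18,255,255));n_,l,st,ce=cv2.connectedComponentsWithStats(m);i=1+np.argmax(st[1:,4]);print(st[i])
ct=max(cv2.findContours((l==i).astype('uint8'),cv2.RETR_EXTERNAL,cv2.CHAIN_APPROX_NONE)[0],key=len)
P=np.array([onz(c,*q,.034)[:2] for q in ct[:,0]],'f4')*1000;r=cv2.minAreaRect(P);print('reader',r)
E
```

```text
t: 46.4
tcp_pos: [0.4212, 0.3062, 0.1141]
ee_rot: [[-0.967, -0.255, -0.006], [-0.255, 0.967, -0.003], [0.007, -0.001, -1.0]]
contact_force: [1.2, 0.8, 0.4]
finger_gap: 0.0799
grip_force: 0.0
t: 46.7
tcp_pos: [0.4221, 0.3068, 0.1523]
ee_rot: [[-0.967, -0.255, -0.001], [-0.255, 0.967, -0.0], [0.001, -0.0, -1.0]]
contact_force: [0.3, -1.0, 0.0]
finger_gap: 0.08
grip_force: 0.0
[ 242   86   73  203 8741]
reader ((418.3520812988281, 305.7652587890625), (158.4901123046875, 50.75472640991211), 14.668377876281738)
```

View pics/w6.png

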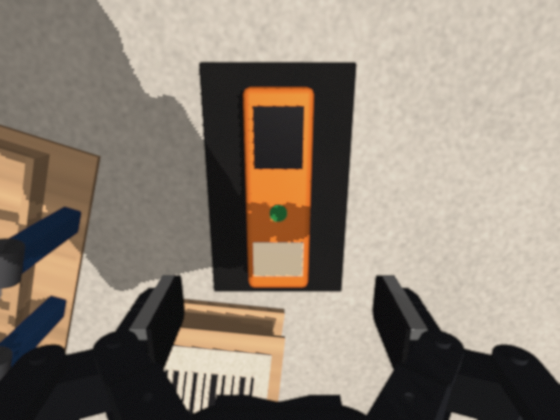

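The reader lies straight and central on the mat (mat corners (201,63), (355,63), (342,290), (215,290)). I'll check numerically, and also check the lids, bar and pots from the other cameras' data.

```bash
python3 - <<'E'
from h import *
c=cam('wrist');P=np.array([onz(c,*p,.004) for p in((201,63),(355,63),(342,290),(215,290))]);print(P.mean(0))
im=arm.camera('top');print([(onz(CT,*x,.077),s[4]) for x,s in blobs(im,(112,120,30),(128,255,140),100)])
E
python3 -m handwheel '[[[0,0,-1.5,0,0,0,80],[0,0,-3,0,0,0,80],[0,0,-5,0,0,0,80],[0,0,-5,0,0,0,80],[0,0,-5,0,0,0,80],[0,0,-5,0,0,0,80]]]'
```

```text
[0.4203 0.3065 0.004 ]
[(array([0.7608, 0.0517, 0.077 ]), np.int32(1602)), (array([0.5945, 0.054 , 0.077 ]), np.int32(112)), (array([ 0.5876, -0.0372,  0.077 ]), np.int32(103)), (array([0.5673, 0.0563, 0.077 ]), np.int32(122)), (array([ 0.5607, -0.037 ,  0.077 ]), np.int32(131)), (array([ 0.4667, -0.0293,  0.077 ]), np.int32(167))]
t: 47.4
tcp_pos: [0.422, 0.3066, 0.2743]
ee_rot: [[-0.967, -0.255, -0.006], [-0.255, 0.967, -0.003], [0.006, -0.001, -1.0]]
contact_force: [-0.1, -0.3, -0.6]
finger_gap: 0.08
grip_force: 0.0
```

Reader is within 2 mm of the mat centre and the pots are in their bays under the closed frame. Handing in.

```bash
python3 -c "
from cell import arm
print(arm.sign_off())"
```

```text
the job is handed in; nothing more can be done
None
```

The job is handed in after 47 s of robot time, with no verdict returned: three pots (the fourth was absent) stand in bays with lids pressed home, the frame is closed in its catch posts, the label reader was held at the label for over 2 s, and it is back within about 2 mm of the mat's centre.

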